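Wind up the musical toy

ROBOT

A 7-joint arm with a two-finger parallel gripper is mounted at the origin on the work surface. World frame = base frame: x ahead of the robot, y to its left, z up, the work surface at z = 0. Lengths are in m, angles in rad, forces in N, time in s.
With the tool pointing down it reaches from about 0.425 to 0.925 m from the base axis. Payload 6.8 kg.
Tool frame: the origin (TCP) lies midway between the tips of the shut fingers; the grasp point (between the pads) lies 19 mm behind it (r.grip_depth is the distance from the TCP to the grasp point, in m); z points along the fingers, y is the line along which they close (so a half turn about z gives the same grasp; the last joint's range is limited). The gripper opens to 85 mm and grips with 20 to 120 N. Pads are 22 mm wide; open, the fingers measure 114 mm over their backs; the gripper's body (76 mm by 85 mm) begins 54 mm behind the grasp point. The pads swing forward as they close: fully open they stand 13 mm farther back than shut.
Start: joints at [-1.394, 0.477, 0.022, 1.555, -0.011, 1.109, -0.083], TCP at [0.19, 0.648, 0.231] pointing down, gripper open.
Joint ranges: [-2.96, 2.96], [-0.34, 2.1], [-1.41, 1.46], [0.24, 2.44], [-1.37, 4.51], [0.17, 1.92], [-2.96, 2.96]. Speed limits (rad/s): [2.39, 2.39, 3.14, 3.14, 3.14, 3.14, 3.14].

INTERFACE

Orientations are given as a rotation vector (axis times angle).
In Python, from bench import telemetry, grab_frame, calibration, order, silhouettes, r gives the robot as it stands.
- The arm moves only by the tool apply_moves, never from a script. Its argument "moves" is a list of rows, each a list of 7 numbers: the turn, a rotation vector about the tool's x, y, z scaled (see below), then the shift along the tool's x, y, z scaled (see below), then the opening, from -1 (shut) to 1 (fully open). A call has exactly 8 rows; each row shifts and turns the commanded pose from where the row before left it, along the tool's axes as they then stand; what a row does not reach is not made up. The controller multiplies each number of a shift by 1000 mm and each number of a turn by 6 degrees. A row lasts 1/12 s, in which the tool goes at most 41.7 mm and 7.16 degrees, less where a joint would pass 70% of its speed; a pose out of reach is approached as far as the arm can. A call with a number of a shift or a turn outside -1 to 1 is refused whole. A call with a gripper value outside its range is refused whole. The fingers move at their own pace and stop on an object; "grip_force" is the grip in N (left out, the last holds). Time passes only in rows, so rows that do not move let the fingers close, or fill a call up. It gives the time, the measured TCP pose, the force, the opening and the grip force at its end, in the units of the state.
- telemetry.get_obs(): the state, without advancing time (a new reading comes with each control period).
- grab_frame(name): name is "side" or "top"; returns the picture (480x640x3 uint8, blue, green, red); there is no depth.
- calibration(name): a dict with "fx", "fy", "cx", "cy" (pixels), "k1" (the pictures are not rectified: a ray, as slopes to the right and down, at radius r is drawn at 1 + k1 r^2 times it, then the intrinsics apply), "world_from_camera" (4x4, takes a point from camera to world coordinates). Camera axes: x right, y down, z forward; pixel columns grow to the right and rows downward; lengths in m; the calibration is good to about 2 mm. A picture is of the moment at which its call begins. calibration takes no time and is no camera call.
- order.hand_in(): hands the job in; it is judged then, once.
Trained networks look in the newest picture that a camera, given by its name, has taken for a name from the list of things; names that differ only in an ending like _2 or _b are one class to them, and where a whole thing is asked for, a point or a joint stands for the part that bears it (a point fixed in the world has none). Each returns a list of dicts, best first, with "p" (0 to 1); they miss things now and then, are a little off and sometimes report something else, mostly with a low value. They report only what shows in the picture. A call takes as long as a camera call.
- silhouettes(thing, camera): "mask" (480x640 bool, what is visible of it) and "extent" ([centre column, centre row, width, height] in pixels, round what is visible of it).
The state is a dict: "clock": time; "joints": joint angles; "qvel": joint speeds; "tau": joint torques, N m; "tcp_pos": TCP position; "orientation": TCP orientation; "contact_force": force on the tool from outside, world axes, zero at the start; "moment": the same for the moment, N m; "grip_width": finger opening in m; "gripper_force": force on a finger pad.
Only numpy, scipy, OpenCV 4.12 (cv2) and the standard library are available. Lean on these libraries where they do the work, as an engineer would, in place of code of your own. Each camera call takes 0.05 s, during which the arm holds its last target. There are 200 camera calls.

TASK

Use the spreader to lever up the mustard hood of the musical toy and tip the hood right back, then lay the spreader flat inside the grey cutlery tray and let go of it. After that, wind the red-and-white key clockwise in two or more part turns of roughly equal size, letting go of it to take a fresh grip in between, until the spring is fully wound, up against its stop. Leave the hood open and the spreader in the tray, and do not shift or tip over the tableware.

Things in the scene. Friction and masses are not known exactly. Their poses are not given: they have to be found in the camera images.
- toy: Musical toy fixed to the table: birch base (x -65 to 100 mm, 140 mm wide) with a blue-green flat deck sloping 25 deg, rising to the toy's +x (away from the robot at yaw 0); z up. Origin: centre of its underside. With u = mm up the slope from the deck's centre and h = mm square to the deck, a point is at x = u cos25 - h sin25, z = 124 + u sin25 + h cos25 (y across)
- hood (a joint): Hinge of the mustard plastic hood (90 g) over the key, rad: 0 closed, 2.3 fully back (stop). Falls shut below about 1.6, falls back by itself beyond about 1.75. Closed it is a box open below, 100 mm wide, walls 4 mm, from the hinge at u = 70 to its front wall at u = -38, top at h = 55
- hood_lip (a point): Middle of the outer edge, underside, of the hood's front lip (100 mm wide, 4 mm thick, sticking out 20 mm down the slope from the front wall); closed: u = -58, h = 9. Between deck and lip and front wall is a 9 mm gap, open into the hollow hood: too thin for a finger; the blade can go in under the front wall and lift it
- deck (a point): Centre of the toy's sloping deck (u = 0, h = 0). The deck is 160 mm long up the slope (u -80 to 80) and 140 mm wide; its normal leans 25 deg from vertical to the toy's -x
- hood_hinge (a point): Middle of the hood's hinge line, u = 70 mm, h = 5 mm; the line is the toy's y axis direction
- key (a joint): Winding angle of the key, rad: 0 run down, 4.6 fully wound (stop). Grows as the key turns clockwise, looking down on the deck. The sprung key resists by about 0.13 to 0.2 N m and stays where it is left. One wing is red, the other white
- key_grip (a point): Grip point of the key, on its axis, 36 mm off the deck (u = 20, h = 36). z is the key's axis, square to the deck; x runs along the wings, y across. The wings are a flat bar 60 mm long, 10 mm thick, from h = 18 to h = 44, on a 14 mm shaft; pinch across the thickness. Under the hood until this is opened
- spreader: Loose butter spreader, 190 mm long, 70 g, lying along its x axis, blade to +x. Origin: on the underside, 80 mm ahead of the handle's end; grip the handle here. Wooden handle: x -80 to 30 mm, 20 wide, 16 thick (z 0 to 16). Steel blade: x 25 to 110 mm, 22 wide, 3 thick (z 5 to 8)
- spreader_tip (a point): End of the spreader's blade, mid-thickness: (110, 0, 6.5 mm) in the spreader's frame
- cutlery_tray: Fixed empty grey open tray, 240 mm along its x, 100 mm along its y, 20 mm high, walls and floor 4 mm. Origin: centre of its underside on the table
- bowl: Bystander: mustard silicone bowl, 124 mm across, 50 mm high. Origin: centre of its underside
- beaker: Bystander: glass beaker, 70 mm across, 95 mm high. Origin: centre of its underside
- spoon_a: Bystander: steel spoon lying flat on the right (-y). Origin: centre of its underside
- spoon_b: Bystander: steel spoon lying flat on the left (+y). Origin: centre of its underside
- container: Bystander: closed plastic container, 96 x 136 x 60 mm high. Origin: centre of its underside
- mug: Bystander: green plastic mug, 72 mm across, 75 mm high, handle at its +y. Origin: centre of its underside

How it is judged:
On the way, in this order (a step that is already met when the one before it is completed fails the run):
1. the hood is levered ajar by the spreader, not by the fingers: hood raised more than 0.2 rad with the spreader pressing on the toy and no finger touching the toy (value of joint hood above 0.2 rad and contact force between spreader and toy above 0.05 N and contact force between the fingers and toy below 0.5 N), for 0.1 s.
2. the hood is tipped right back (beyond 2.0 rad) (value of joint hood above 2 rad), for 0.2 s.
3. the spreader lies flat and released in the cutlery tray (x of spreader in the frame of cutlery_tray between -0.06 and 0.06 m and y of spreader in the frame of cutlery_tray between -0.04 and 0.04 m and z of spreader in the frame of cutlery_tray below 0.016 m and angle between the z axis of spreader and the z axis of cutlery_tray, either way round below 0.15 rad and contact force between the fingers and spreader below 0.1 N and linear speed of spreader below 0.03 m/s), for 0.2 s.
4. the key is partly wound and let go for the next part turn (key between 0.8 and 3.9 rad, fingers off the toy) (value of joint key between 0.8 and 3.9 rad and contact force between the fingers and toy below 0.1 N), for 0.1 s.
5. the key is wound beyond 4.2 of its 4.6 rad (value of joint key above 4.2 rad), for 0.2 s.
At the end, for the whole second after the job is handed in: Hood open beyond 2.0 rad; key wound beyond 4.2 rad of its 4.6 and at rest; spreader released, at rest and lying flat (within 0.15 rad) on the floor of the cutlery tray, its origin within 60 mm of the tray's centre along the tray and 40 mm across (all of step 3 and value of joint hood above 2 rad and value of joint key above 4.2 rad and velocity of joint key between -0.1 and 0.1 rad/s); the robot touches nothing.
It fails at once if a piece of tableware is shifted by more than 40 mm (distance of any of bowl, beaker, spoon_a, spoon_b, container, mug from where it was at the start of the episode above 0.04 m).
It fails at once if the beaker, bowl, mug or container is tipped over (angle between any of beaker, bowl, mug, container's own z axis and vertical above 0.5 rad).
It also fails if it takes over 72 s, if anything falls off the work surface, if the arm or the gripper's body presses on something with over 40 N, if the wrist force passes 120 N, or if a joint passes its speed limit or range.

## Working session

There is one attempt and no reset: what is moved stays moved. The work goes in short steps, Python scripts to look and compute and a tool call to move; the robot and the scene stay as the last step left them, time stands still between calls to the robot, and variables do not carry over. Pictures are saved under pics/ and viewed, at most 10 in all, crops included, and the job is handed in when it is done.

Besides the shell and the picture viewer there is one more tool, called after ">>>" by a JSON object that holds its "api" and its "payload". apply_moves: Moves the arm, as the interface text tells. Its arguments: {"type":"object","properties":{"moves":{"type":"array"},"grip_force":{"type":"number"}},"required":["moves"]}

```bash
ls; mkdir -p pics; python3 - <<'E'
from bench import telemetry, grab_frame, calibration, order, silhouettes, r
import cv2,numpy as np
o=telemetry.get_obs(); print(o)
for n in("side","top"):
    f=grab_frame(n); cv2.imwrite(f"pics/{n}0.png",f); c=calibration(n); print(n,{k:np.round(v,4).tolist() for k,v in c.items()})
for n in("side","top"):
  for t in("toy","hood","deck","key","spreader","cutlery_tray"):
    print(n,t,[(round(d["p"],2),np.round(d["extent"]).tolist(),int(d["mask"].sum())) for d in silhouettes(t,n)][:3])
E
```

```text
pics
{'clock': 0.0, 'joints': array([-1.39409267,  0.47779975,  0.02234342,  1.55642345, -0.01150845,
        1.10932398, -0.08310356]), 'qvel': array([-1.02285923e-03, -1.34081989e-03,  4.89055305e-04,  1.13194565e-03,
       -3.18191795e-04, -5.60396112e-05,  4.81039272e-04]), 'tau': array([-2.63497677e-04, -5.96465492e+01,  1.60802275e+00, -2.81196839e+01,
        1.25496447e-02,  9.39669320e-03, -9.92920860e-06]), 'tcp_pos': array([0.18950296, 0.64724268, 0.23033786]), 'orientation': array([-4.45821918e-01, -3.10966595e+00,  2.86146294e-03]), 'contact_force': array([-0.62687671, -0.10168261,  0.40869409]), 'moment': array([-0.03955313,  0.03587983,  0.03239093]), 'gripper_force': 0.0, 'grip_width': 0.08541402524361023}
side {'fx': 526.8924, 'fy': 526.8924, 'cx': 320.5246, 'cy': 243.4647, 'k1': -0.0789, 'world_from_camera': [[0.8847, -0.2818, 0.3713, 0.0648], [-0.4658, -0.5071, 0.7251, -1.0524], [-0.016, -0.8145, -0.5799, 0.9443], [0.0, 0.0, 0.0, 1.0]]}
top {'fx': 489.596, 'fy': 489.596, 'cx': 323.704, 'cy': 237.8228, 'k1': -0.007, 'world_from_camera': [[-0.0294, -0.9846, 0.1726, 
[... 180 characters left out ...]
 224.0, 59.0, 58.0], 1932)]
side deck [(0.77, [346.0, 245.0, 77.0, 85.0], 4538), (0.3, [228.0, 231.0, 83.0, 37.0], 1710)]
side key []
side spreader []
side cutlery_tray [(0.63, [230.0, 230.0, 80.0, 39.0], 1672), (0.22, [340.0, 224.0, 54.0, 56.0], 1942)]
top toy [(0.71, [334.0, 210.0, 51.0, 61.0], 2239), (0.63, [333.0, 211.0, 73.0, 82.0], 3990)]
top hood [(0.69, [334.0, 209.0, 58.0, 61.0], 2353), (0.6, [212.0, 307.0, 53.0, 96.0], 3631)]
top deck [(0.82, [333.0, 209.0, 68.0, 82.0], 4036), (0.57, [333.0, 211.0, 56.0, 59.0], 2302)]
top key []
top spreader [(0.81, [462.0, 293.0, 29.0, 70.0], 533), (0.41, [526.0, 309.0, 22.0, 82.0], 706)]
top cutlery_tray [(0.68, [211.0, 307.0, 57.0, 93.0], 3782)]
```

View pics/top0.png

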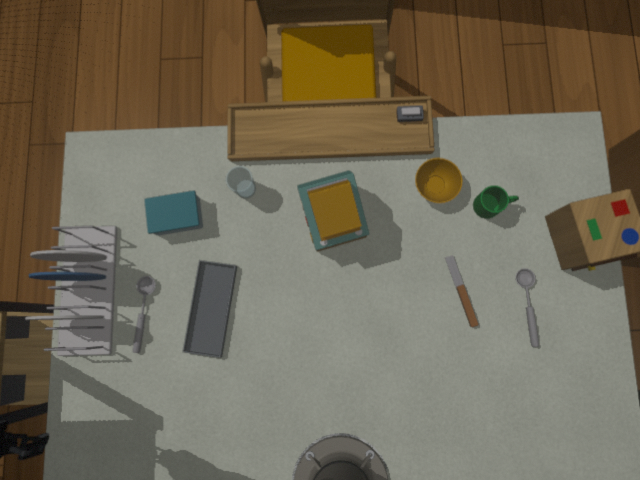

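View pics/side0.png

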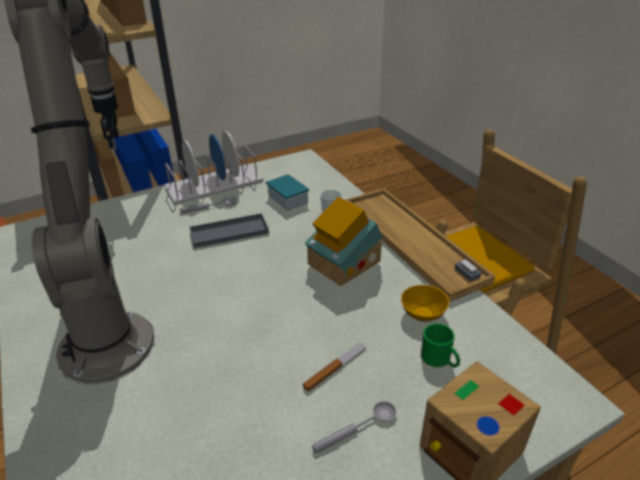

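The top view shows the toy at about (333,211), the tray at (211,307) on the left, and the spreader at (462,293) with its blade away from the robot. The bowl (439,181) and mug (490,201) stand between the toy and the spreader. The side view confirms that the hood is closed. Next I fit poses from the masks.

```bash
cat > h.py <<'E'
import numpy as np, cv2
from scipy.spatial.transform import Rotation as R
from scipy.optimize import minimize
from bench import calibration
def proj(P,cam):
    c=calibration(cam); T=np.linalg.inv(c["world_from_camera"])
    q=np.atleast_2d(P)@T[:3,:3].T+T[:3,3]; s=q[:,:2]/q[:,2:]
    s=s*(1+c["k1"]*(s**2).sum(1,keepdims=True))
    return s*[c["fx"],c["fy"]]+[c["cx"],c["cy"]]
def unproj(px,cam,z):
    c=calibration(cam); T=np.array(c["world_from_camera"])
    d=(np.atleast_2d(px).astype(float)-[c["cx"],c["cy"]])/[c["fx"],c["fy"]]; s=d.copy()
    for _ in range(10): s=d/(1+c["k1"]*(s**2).sum(1,keepdims=True))
    v=np.c_[s,np.ones(len(s))]@T[:3,:3].T
    return T[:3,3]+v*((z-T[2,3])/v[:,2:])
def box(x,y,z): return np.array([[a,b,c] for a in x for b in y for c in z],float)/1000
def uh(u,y,h):
    c,s=np.cos(np.radians(25)),np.sin(np.radians(25))
    return np.stack([u*c-h*s,y+0*u,.124+u*s+h*c],-1)
def slope(b): return uh(b[:,0],b[:,1],b[:,2])
def world(P,p): c,s=np.cos(p[2]),np.sin(p[2]); return np.c_[P[:,0]*c-P[:,1]*s+p[0],P[:,0]*s+P[:,1]*c+p[1],P[:,2]]
S=4
def draw(parts,p,cam):
    m=np.zeros((480*S,640*S),np.uint8)
    for P in parts: cv2.fillConvexPoly(m,cv2.convexHull(np.round((proj(world(P,p),cam)+.5)*S-.5).astype(np.int32)),1)
    return cv2.resize(m.astype(np.float32),(640,480),interpolation=cv2.INTER_AREA)
def fit(sets,p0):   # sets: (parts,cam,mask)
    f=lambda p:sum(1-np.minimum(d,m).sum()/np.maximum(d,m).sum() for d,m in((draw(a,p,c),k) for a,c,k in sets))
    best=None
    for dy in(-.15,0,.15):
        r=minimize(f,np.array(p0)+[0,0,dy],method="Nelder-Mead",options=dict(initial_simplex=np.array(p0)+[0,0,dy]+np.array([[0,0,0],[.015,0,0],[0,.015,0],[0,0,.12]]),xatol=1e-4,fatol=1e-5))
        if best is None or r.fun<best.fun: best=r
    return best.x,best.fun
HOOD=[slope(box((-38,70),(-50,50),(9,55))),slope(box((-58,-38),(-50,50),(9,13)))]
b=box((-65,100),(-70,70),(0,0)); 
DECK=[slope(box((-80,80),(-70,70),(-8,0)))]
BASE=[np.r_[box((-65,100),(-70,70),(0,1)),slope(box((-68,78),(-70,70),(-5,-4)))]]
SPR=[box((-80,30),(-10,10),(0,16)),box((25,110),(-11,11),(5,8))]
TRAY=[box((-120,120),(-50,50),(0,20))]
E
python3 - <<'E'
from h import *
from bench import silhouettes, r, grab_frame
print([a for a in dir(r) if a[0]!='_'])
for n in("top","side"): grab_frame(n)
def m(t,c,i=0): return silhouettes(t,c)[i]["mask"].astype(np.float32)
def rect(mask,z):
    k=np.argwhere(mask>0)[:,::-1]; w=unproj(k,"top",z)[:,:2]; c=w.mean(0); e,v=np.linalg.eigh(np.cov((w-c).T)); a=v[:,1]*np.sign(v[0,1]); return [*c,np.arctan2(a[1],a[0])]
st=m("spreader","top"); p0=rect(st,.008); print("spr pca",p0)
p0=[p0[0]-.015*np.cos(p0[2]),p0[1]-.015*np.sin(p0[2]),p0[2]]
sets=[(SPR,"top",st)]
print("spr",fit(sets,p0))
# handle colour vs blade refine check
tt=m("cutlery_tray","top"); ts=m("cutlery_tray","side"); p0=rect(tt,.01)
print("tray",p0,fit([(TRAY,"top",tt)],p0),fit([(TRAY,"top",tt),(TRAY,"side",ts)],p0))
ht=m("hood","top");hs=m("hood","side");dt=m("deck","top"); ys=m("toy","side")
p0=[*unproj([[333,210]],"top",.12)[0,:2],.15]
print("toy hood",fit([(HOOD,"top",ht),(HOOD,"side",hs)],p0))
print("toy all",fit([(BASE+DECK+HOOD,"top",dt),(BASE+DECK+HOOD,"side",ys)],p0))
p,_=fit([(HOOD,"top",ht),(HOOD,"side",hs),(BASE+DECK+HOOD,"top",dt),(BASE+DECK+HOOD,"side",ys)],p0); print("toy",p,_)
def ov(c,parts_p,f):
    im=cv2.imread(f"pics/{c}0.png"); im=cv2.resize(im,None,fx=3,fy=3,interpolation=cv2.INTER_CUBIC)
    for parts,q in parts_p:
        for P in parts:
            x=cv2.convexHull(np.round((proj(world(P,q),c)+.5)*3).astype(np.int32)); cv2.polylines(im,[x],True,(0,0,255),1)
    return im
ps=fit(sets,rect(st,.008))[0]
a=ov("top",[(DECK+HOOD,p),(SPR,ps)],0)
b=ov("side",[(BASE+DECK+HOOD,p),(SPR,ps)],0)
o=np.vstack([np.hstack([a[480:780,860:1160],a[740:1040,1300:1600]]),np.hstack([b[570:870,880:1180],b[1000:1200,880:1180].repeat(1,0) if 0 else b[960:1260,850:1150]])])
cv2.imwrite("pics/fit.png",o)
E
```

```text
['Unreachable', 'grip_depth']
spr pca [np.float64(0.46669991772940533), np.float64(-0.3282021189961913), np.float64(0.27499504786123147)]
spr (array([ 0.45535371, -0.33185971,  0.26951988]), np.float64(0.13678139448165894))
tray [np.float64(0.44040503377985474), np.float64(0.3267840711524898), np.float64(-0.17000504615848616)] (array([ 0.44247247,  0.32631399, -0.17100767]), np.float64(0.02490943670272827)) (array([ 0.44215167,  0.32643607, -0.17171995]), np.float64(0.07137411832809448))
toy hood (array([ 0.66161869, -0.0063659 ,  0.26869683]), np.float64(0.11127138137817383))Traceback (most recent call last):
  File "<stdin>", line 18, in <module>
  File "h.py", line 31, in fit
    r=minimize(f,np.array(p0)+[0,0,dy],method="Nelder-Mead",options=dict(initial_simplex=np.array(p0)+[0,0,dy]+np.array([[0,0,0],[.015,0,0],[0,.015,0],[0,0,.12]]),xatol=1e-4,fatol=1e-5))
    res = _minimize_neldermead(fun, x0, args, callback, bounds=bounds,
                               **options)
    fxr = func(xr)
    fx = function(np.copy(x), *(wrapper_args + args))
  File "h.py", line 28, in <lambda>
   
[... 405 characters left out ...]
                                        ^^^^^^^^^^^^^^^^^^^^^^^^^^^^^^^^^^^
  File "h.py", line 28, in <genexpr>
    f=lambda p:sum(1-np.minimum(d,m).sum()/np.maximum(d,m).sum() for d,m in((draw(a,p,c),k) for a,c,k in sets))
                                                                             ~~~~^^^^^^^
  File "h.py", line 25, in draw
    for P in parts: cv2.fillConvexPoly(m,cv2.convexHull(np.round((proj(world(P,p),cam)+.5)*S-.5).astype(np.int32)),1)
                                                                  ~~~~^^^^^^^^^^^^^^^^
  File "h.py", line 6, in proj
    c=calibration(cam); T=np.linalg.inv(c["world_from_camera"])
ValueError: time passes only in moves, steps and waits
```

```bash
python3 - <<'E'
s=open('h.py').read()
s=s.replace("from bench import calibration\n","import functools, bench\ncalibration=functools.lru_cache(None)(bench.calibration)\n")
open('h.py','w').write(s)
E
cat > a.py <<'E'
from h import *
from bench import silhouettes, grab_frame
calibration("top");calibration("side")
for n in("top","side"): grab_frame(n)
def m(t,c,i=0): return silhouettes(t,c)[i]["mask"].astype(np.float32)
st=m("spreader","top");ht=m("hood","top");hs=m("hood","side");dt=m("deck","top"); ys=m("toy","side")
np.savez("masks.npz",st=st,ht=ht,hs=hs,dt=dt,ys=ys)
p0=[.66,-.006,.2]
print("toy top",fit([(HOOD,"top",ht),(BASE+DECK+HOOD,"top",dt)],p0))
print("toy side",fit([(HOOD,"side",hs),(BASE+DECK+HOOD,"side",ys)],p0))
p,_=fit([(HOOD,"top",ht),(HOOD,"side",hs),(BASE+DECK+HOOD,"top",dt),(BASE+DECK+HOOD,"side",ys)],p0); print("toy",p,_)
# spreader: top + own colour segmentation in side
ps,e=fit([(SPR,"top",st)],[.455,-.332,.27]); print(ps,e)
def ov(c,pp):
    im=cv2.resize(cv2.imread(f"pics/{c}0.png"),None,fx=4,fy=4,interpolation=cv2.INTER_CUBIC)
    for parts,q in pp:
        for P in parts: cv2.polylines(im,[cv2.convexHull(np.round((proj(world(P,q),c)+.5)*4).astype(np.int32))],True,(0,0,255),1)
    return im
a=ov("top",[(DECK+HOOD,p),(SPR,ps)]); b=ov("side",[(BASE+DECK+HOOD,p),(SPR,ps)])
def cr(i,x,y): return i[y*4-150:y*4+150,x*4-200:x*4+200]
cv2.imwrite("pics/fit.png",np.vstack([np.hstack([a[690:990,1130:1530],cr(a,462,291)]),np.hstack([cr(b,344,240)[:,:],cr(b,335,367)])]))
E
python3 a.py
```

```text
toy top (array([ 0.66444664, -0.00534161,  0.26059079]), np.float64(0.09397280216217041))
toy side (array([ 0.66230152, -0.00542453,  0.2650337 ]), np.float64(0.10688889026641846))
toy [ 0.66317679 -0.00530105  0.26011317] 0.2100839614868164
[ 0.45215311 -0.3324895   0.27194672] 0.1849033236503601
```

View pics/fit.png

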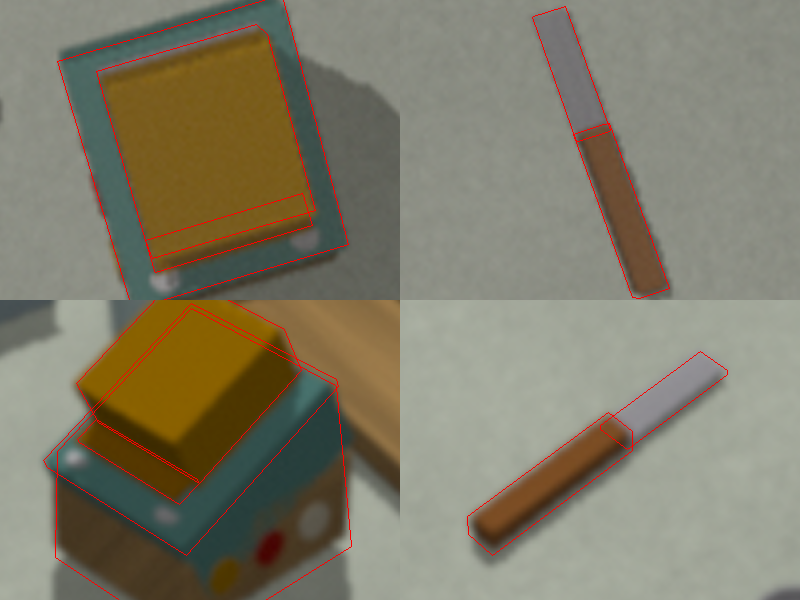

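The fits overlay well in both views: toy ≈ (0.663, -0.005, yaw 15°), spreader ≈ (0.453, -0.333, yaw 15.5°), tray ≈ (0.442, 0.3265, yaw -9.9°). Next is a planner for the rows.

```bash
cat > plan.py <<'E'
import numpy as np, json
from scipy.spatial.transform import Rotation as R
from bench import telemetry
TOY=np.array([.663,-.0053,.261]); SP=np.array([.4525,-.333,.2715]); TR=np.array([.4422,.3264,-.1715])
def down(yaw,tilt=0): # tool x along yaw, z down; tilt: tool x pitched up by tilt
    return R.from_euler("z",yaw)*R.from_euler("y",-tilt)*R.from_euler("x",np.pi)
def toyp(u,y,h):
    c,s=np.cos(np.radians(25)),np.sin(np.radians(25)); x,z=u*c-h*s,.124+u*s+h*c
    cy,sy=np.cos(TOY[2]),np.sin(TOY[2]); return np.array([TOY[0]+x*cy-y*sy,TOY[1]+x*sy+y*cy,z])
def now():
    o=telemetry.get_obs(); return o["tcp_pos"],R.from_rotvec(o["orientation"])
def plan(wps,p=None,q=None):
    """wps: (pos,rot,nrows,grip)"""
    if p is None: p,q=now()
    rows=[]
    for P,Q,n,g in wps:
        for k in range(n):
            f=1/(n-k); w=(q.inv()*Q).as_rotvec()*f; d=q.inv().apply(np.array(P)-p)*f
            wr=np.round(np.degrees(w)/6,2); dr=np.round(d,3)
            assert abs(wr).max()<=1.02 and np.linalg.norm(dr)<=.0418,(wr,dr,n)
            rows.append([*wr.tolist(),*dr.tolist(),g]); p=p+q.apply(dr); q=q*R.from_rotvec(np.radians(wr*6))
    while len(rows)%8: rows.append([0]*6+[rows[-1][6]])
    for i in range(0,len(rows),8): print(json.dumps([[0 if x==0 else x for x in r] for r in rows[i:i+8]]).replace(" ",""))
    return p,q
def show():
    o=telemetry.get_obs(); q=R.from_rotvec(o["orientation"])
    print("t",round(float(o["clock"]),2),"q",np.round(o["joints"],2),"p",np.round(o["tcp_pos"],4),"x",np.round(q.apply([1,0,0]),3),"z",np.round(q.apply([0,0,1]),3),"F",np.round(o["contact_force"],1),"M",np.round(o["moment"],2),"w",round(float(o["grip_width"]),4),"gf",round(float(o["gripper_force"]),1))
E
python3 - <<'E'
from plan import *
show(); q0=now()[1]; D=down(SP[2])
S=lambda f:R.from_rotvec(np.array([0,0,1])*0)
y0=2.858; yw=lambda f: down(y0+(SP[2]-y0)*f)
plan([([.50,.25,.30],yw(.40),13,0.2),([.50,-.10,.30],yw(.70),9,0.2),([SP[0],SP[1],.12],D,10,0.2)])
E
```

```text
t 1.5 q [-1.39  0.48  0.02  1.56 -0.01  1.11 -0.08] p [0.1896 0.6478 0.2313] x [-0.96   0.281  0.   ] z [-0.  0. -1.] F [-0.1 -1.1 -0. ] M [-0.03 -0.02 -0.05] w 0.0854 gf 0.0
[[0,0,0.76,-0.032,-0.023,-0.005,0.2],[0,0,0.76,-0.033,-0.02,-0.005,0.2],[0,0,0.76,-0.035,-0.017,-0.005,0.2],[0,0,0.76,-0.036,-0.015,-0.005,0.2],[0,0,0.76,-0.037,-0.012,-0.005,0.2],[0,0,0.76,-0.038,-0.009,-0.005,0.2],[0,0,0.76,-0.038,-0.006,-0.006,0.2],[0,0,0.76,-0.039,-0.002,-0.005,0.2]]
[[0,0,0.76,-0.039,0.001,-0.006,0.2],[0,0,0.76,-0.038,0.004,-0.005,0.2],[0,0,0.76,-0.038,0.006,-0.006,0.2],[0,0,0.75,-0.038,0.01,-0.005,0.2],[0,0,0.76,-0.036,0.012,-0.006,0.2],[0,0,0.82,-0.038,-0.01,0,0.2],[0,0,0.82,-0.038,-0.006,0,0.2],[0,0,0.82,-0.039,-0.003,0,0.2]]
[[0,0,0.82,-0.039,0,0,0.2],[0,0,0.83,-0.039,0.004,0,0.2],[0,0,0.82,-0.038,0.007,0,0.2],[0,0,0.83,-0.037,0.01,0,0.2],[0,0,0.82,-0.037,0.013,0,0.2],[0,0,0.83,-0.035,0.017,0,0.2],[0,0,0.74,-0.023,0.007,0.018,0.2],[0,0,0.74,-0.022,0.009,0.018,0.2]]
[[0,0,0.74,-0.021,0.011,0.018,0.2],[0,0,0.74,-0.02,0.013,0.018,0.2],[0,0,0.74,-0.019,0.014,0.018,0.2],[0,0,0.74,-0.018,0.015,0.018,0.2],[0,0,0.74,-0.017,0.017,0.018,0.2],[0,0,0.74,-0.015,0.018,0.018,0.2],[0,0,0.74,-0.014,0.019,0.018,0.2],[0,0,0.75,-0.013,0.021,0.018,0.2]]
```

>>> {"api": "apply_moves", "payload": {"moves": [[0,0,0.76,-0.032,-0.023,-0.005,0.2],[0,0,0.76,-0.033,-0.02,-0.005,0.2],[0,0,0.76,-0.035,-0.017,-0.005,0.2],[0,0,0.76,-0.036,-0.015,-0.005,0.2],[0,0,0.76,-0.037,-0.012,-0.005,0.2],[0,0,0.76,-0.038,-0.009,-0.005,0.2],[0,0,0.76,-0.038,-0.006,-0.006,0.2],[0,0,0.76,-0.039,-0.002,-0.005,0.2]], "grip_force": 80}}

```text
clock: 2.17
tcp_pos: [0.3817, 0.4005, 0.273]
orientation: [-1.402, -2.811, -0.001]
contact_force: [0.7, 1.2, -0.3]
grip_width: 0.0509
gripper_force: 0.0
```

>>> {"api": "apply_moves", "payload": {"moves": [[0,0,0.76,-0.039,0.001,-0.006,0.2],[0,0,0.76,-0.038,0.004,-0.005,0.2],[0,0,0.76,-0.038,0.006,-0.006,0.2],[0,0,0.75,-0.038,0.01,-0.005,0.2],[0,0,0.76,-0.036,0.012,-0.006,0.2],[0,0,0.82,-0.038,-0.01,0,0.2],[0,0,0.82,-0.038,-0.006,0,0.2],[0,0,0.82,-0.039,-0.003,0,0.2]]}}

```text
clock: 2.83
tcp_pos: [0.5002, 0.1314, 0.3004]
orientation: [2.232, 2.211, 0.001]
contact_force: [0.4, -0.5, 0.1]
grip_width: 0.0515
gripper_force: 0.0
```

>>> {"api": "apply_moves", "payload": {"moves": [[0,0,0.82,-0.039,0,0,0.2],[0,0,0.83,-0.039,0.004,0,0.2],[0,0,0.82,-0.038,0.007,0,0.2],[0,0,0.83,-0.037,0.01,0,0.2],[0,0,0.82,-0.037,0.013,0,0.2],[0,0,0.83,-0.035,0.017,0,0.2],[0,0,0.74,-0.023,0.007,0.018,0.2],[0,0,0.74,-0.022,0.009,0.018,0.2]]}}

```text
clock: 3.5
tcp_pos: [0.4905, -0.1492, 0.265]
orientation: [2.837, 1.347, 0.005]
contact_force: [0.2, 0.8, -1.1]
grip_width: 0.0513
gripper_force: 0.0
```

>>> {"api": "apply_moves", "payload": {"moves": [[0,0,0.74,-0.021,0.011,0.018,0.2],[0,0,0.74,-0.02,0.013,0.018,0.2],[0,0,0.74,-0.019,0.014,0.018,0.2],[0,0,0.74,-0.018,0.015,0.018,0.2],[0,0,0.74,-0.017,0.017,0.018,0.2],[0,0,0.74,-0.015,0.018,0.018,0.2],[0,0,0.74,-0.014,0.019,0.018,0.2],[0,0,0.75,-0.013,0.021,0.018,0.2]]}}

```text
clock: 4.17
tcp_pos: [0.4524, -0.334, 0.1194]
orientation: [-3.113, -0.42, -0.001]
contact_force: [0.2, 1.2, -0.2]
grip_width: 0.051
gripper_force: 0.0
```

```bash
python3 - <<'E'
from plan import *
show(); D=down(SP[2])
plan([([SP[0],SP[1],.04],D,3,0.1),([SP[0],SP[1],.004],D,4,0.1),([SP[0],SP[1],.004],D,1,-.1)])
E
```

```text
t 4.17 q [-0.07  0.55  0.8   1.97 -0.52  0.84 -0.29] p [ 0.4524 -0.334   0.1194] x [0.964 0.265 0.   ] z [ 0.  0. -1.] F [ 0.2  1.2 -0.2] M [ 0.02 -0.01  0.02] w 0.051 gf 0.0
[[0,0,-0.01,0,0,0.026,0.1],[0,0,-0.01,0,0,0.027,0.1],[0,0,-0.01,0,-0.001,0.026,0.1],[0,0,0,0,0,0.009,0.1],[0,0,0,0,0,0.009,0.1],[0,0,0,0,0,0.009,0.1],[0,0,0,0,0,0.009,0.1],[0,0,0,0,0,0,-0.1]]
```

>>> {"api": "apply_moves", "payload": {"moves": [[0,0,0,0,0,0.026,0.1],[0,0,0,0,0,0.027,0.1],[0,0,0,0,-0.001,0.026,0.1],[0,0,0,0,0,0.009,0.1],[0,0,0,0,0,0.009,0.1],[0,0,0,0,0,0.009,0.1],[0,0,0,0,0,0.009,0.1],[0,0,0,0,0,0,0]]}}

```text
clock: 4.83
tcp_pos: [0.4521, -0.332, 0.0046]
orientation: [-3.112, -0.425, 0.0]
contact_force: [0.2, -0.1, -0.0]
grip_width: 0.0427
gripper_force: 0.0
```

>>> {"api": "apply_moves", "payload": {"moves": [[0,0,0,0,0,0,-1],[0,0,0,0,0,0,-1],[0,0,0,0,0,0,-1],[0,0,0,0,0,0,-1],[0,0,0,0,0,0,-1],[0,0,0,0,0,0,-1],[0,0,0,0,0,0,-1],[0,0,0,0,0,0,-1]]}}

```text
clock: 5.5
tcp_pos: [0.4526, -0.3327, 0.0063]
orientation: [3.112, 0.425, 0.002]
contact_force: [-1.4, 1.2, 6.0]
grip_width: 0.0175
gripper_force: 78.9
```

```bash
python3 - <<'E'
from plan import *
show()
E
```

```text
t 5.5 q [ 0.06  0.71  0.63  2.01 -0.69  0.64 -0.16] p [ 0.4526 -0.3327  0.0063] x [0.963 0.268 0.001] z [ 0.001 -0.    -1.   ] F [-1.4  1.2  6. ] M [0.22 0.25 0.01] w 0.0175 gf 78.9
```

```bash
python3 - <<'E'
from plan import *
D=down(SP[2]); T=down(TOY[2],np.radians(25))
print(toyp(-.185,0,.03))
p,q=now()
plan([([p[0],p[1],.13],q,4,-1),(toyp(-.185,0,.03),T,12,-1)])
E
```

```text
[ 0.48876238 -0.05183758  0.07300486]
[[0,0,0,0,0,-0.031,-1],[0,0,0,0,0,-0.031,-1],[0,0,0,0,0,-0.031,-1],[0,0,0,0,0,-0.031,-1],[0,0.35,0.01,0.009,-0.022,0.005,-1],[0,0.35,0.01,0.009,-0.022,0.005,-1],[0,0.35,0.01,0.009,-0.022,0.005,-1],[0,0.34,0.01,0.009,-0.022,0.006,-1]]
[[0,0.35,0.01,0.008,-0.022,0.006,-1],[0,0.34,0.01,0.008,-0.022,0.006,-1],[0,0.35,0.01,0.008,-0.022,0.007,-1],[0,0.34,0.01,0.007,-0.021,0.007,-1],[0,0.35,0,0.007,-0.022,0.007,-1],[0,0.34,0.01,0.007,-0.021,0.007,-1],[0,0.35,0,0.007,-0.022,0.008,-1],[-0.01,0.34,0.01,0.006,-0.021,0.008,-1]]
```

>>> {"api": "apply_moves", "payload": {"moves": [[0,0,0,0,0,-0.031,-1],[0,0,0,0,0,-0.031,-1],[0,0,0,0,0,-0.031,-1],[0,0,0,0,0,-0.031,-1],[0,0.35,0.01,0.009,-0.022,0.005,-1],[0,0.35,0.01,0.009,-0.022,0.005,-1],[0,0.35,0.01,0.009,-0.022,0.005,-1],[0,0.34,0.01,0.009,-0.022,0.006,-1]]}}

```text
clock: 6.17
tcp_pos: [0.4647, -0.2367, 0.1109]
orientation: [-3.086, -0.414, -0.229]
contact_force: [0.3, -0.4, 0.1]
grip_width: 0.0172
gripper_force: 78.5
```

>>> {"api": "apply_moves", "payload": {"moves": [[0,0.35,0.01,0.008,-0.022,0.006,-1],[0,0.34,0.01,0.008,-0.022,0.006,-1],[0,0.35,0.01,0.008,-0.022,0.007,-1],[0,0.34,0.01,0.007,-0.021,0.007,-1],[0,0.35,0,0.007,-0.022,0.007,-1],[0,0.34,0.01,0.007,-0.021,0.007,-1],[0,0.35,0,0.007,-0.022,0.008,-1],[-0.01,0.34,0.01,0.006,-0.021,0.008,-1]]}}

```text
clock: 6.83
tcp_pos: [0.4879, -0.0517, 0.0776]
orientation: [-2.986, -0.405, -0.642]
contact_force: [7.1, -28.9, -4.4]
grip_width: 0.0176
gripper_force: 78.8
```

```bash
cat > look.py <<'E'
from plan import *; from h import proj; import cv2
from bench import grab_frame
def crop(cam,c,w,hh,k,name,pts=()):
    f=grab_frame(cam); x,y=int(c[0])-w//2,int(c[1])-hh//2
    x=min(max(x,0),640-w); y=min(max(y,0),480-hh)
    im=cv2.resize(f[y:y+hh,x:x+w],None,fx=k,fy=k,interpolation=cv2.INTER_CUBIC)
    for P,col in pts:
        for a in proj(np.array(P),cam): cv2.circle(im,(int((a[0]+.5-x)*k),int((a[1]+.5-y)*k)),2,col,-1)
    return im
E
python3 - <<'E'
from look import *
show(); p,q=now()
L=lambda xs,z: [p+q.apply([x,0,z]) for x in xs]
pts=[(L([.11],0),(0,0,255)),(L([-.08],-.002),(255,0,0)),([toyp(-.058,-.05,.009),toyp(-.058,.05,.009),toyp(-.08,-.07,0),toyp(-.08,.07,0)],(0,255,0))]
a=crop("side",proj(p,"side")[0]+[20,-20],130,120,5,"",pts)
cv2.imwrite("pics/st.png",a)
E
```

```text
t 6.83 q [ 0.01  0.31  0.07  2.4  -1.37  0.17  0.11] p [ 0.4879 -0.0517  0.0776] x [0.879 0.242 0.411] z [ 0.395  0.114 -0.911] F [  7.1 -28.9  -4.4] M [-2.96  0.01 -1.16] w 0.0176 gf 78.8
```

View pics/st.png

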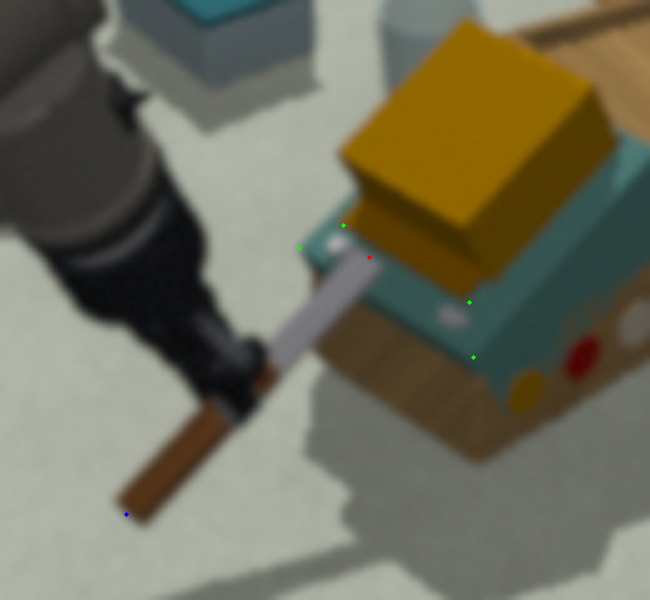

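The blade points up the slope and its tip (370,258) sits over the deck just before the lip, matching the predicted dots. Joints 5 and 6 are at their limits, so I'll use a flatter pitch for the approach.

```bash
cat >> plan.py <<'E'
def tip(u,h,pitch=25,y=0):  # tool pose with blade tip (mid-thickness) at deck u,h (mm), blade pitch in deg
    d=np.radians(pitch-25); return toyp(u/1e3-.11*np.cos(d),y/1e3,h/1e3-.11*np.sin(d)),down(TOY[2],np.radians(pitch))
E
python3 - <<'E'
from plan import *
show()
plan([(*tip(-68,22,18),8,-1)])
E
```

```text
t 6.88 q [ 0.02  0.31  0.05  2.4  -1.36  0.17  0.1 ] p [ 0.4874 -0.0412  0.0782] x [0.873 0.256 0.414] z [ 0.393  0.132 -0.91 ] F [-1.6  4.1  0.3] M [0.14 0.57 0.17] w 0.0173 gf 79.2
[[-0.03,-0.13,0.03,0.001,0.001,0,-1],[-0.03,-0.14,0.03,0,0.001,0,-1],[-0.03,-0.13,0.03,0.001,0.001,0,-1],[-0.03,-0.14,0.03,0,0.002,0,-1],[-0.03,-0.13,0.03,0.001,0.001,0,-1],[-0.03,-0.14,0.03,0,0.002,-0.001,-1],[-0.03,-0.13,0.02,0.001,0.001,0,-1],[-0.03,-0.14,0.03,0,0.002,-0.001,-1]]
```

>>> {"api": "apply_moves", "payload": {"moves": [[-0.03,-0.14,0.03,0,0.001,0,-1],[-0.03,-0.14,0.03,0,0.001,0,-1],[-0.03,-0.14,0.03,0,0.001,0,-1],[-0.03,-0.14,0.03,0,0.002,0,-1],[-0.03,-0.14,0.03,0.001,0.001,0,-1],[-0.03,-0.14,0.03,0,0.002,0,-1],[-0.03,-0.13,0.02,0.001,0.001,0,-1],[-0.03,-0.14,0.03,0,0.001,0,-1]]}}

```text
clock: 7.55
tcp_pos: [0.4946, -0.0638, 0.0798]
orientation: [-3.059, -0.354, -0.48]
contact_force: [0.1, -0.0, -0.5]
grip_width: 0.0174
gripper_force: 79.2
```

```bash
python3 - <<'E'
from plan import *
show(); print(tip(-68,22,18)[0])
plan([(*tip(-68,22,18),8,-1)])
E
```

```text
t 7.55 q [-0.36  0.35  0.49  2.34 -0.92  0.31 -0.4 ] p [ 0.4946 -0.0638  0.0798] x [0.927 0.219 0.305] z [ 0.3    0.059 -0.952] F [ 0.1 -0.  -0.5] M [-0.12  0.36 -0.05] w 0.0174 gf 79.2
[ 0.49340246 -0.05059825  0.08120886]
[[0.02,0,-0.03,0,-0.002,0,-1],[0.02,0.01,-0.03,0,-0.002,0,-1],[0.03,0,-0.03,0,-0.002,0,-1],[0.02,0.01,-0.03,0,-0.001,0,-1],[0.03,0,-0.04,0.001,-0.002,0,-1],[0.02,0.01,-0.03,0,-0.001,0,-1],[0.03,0,-0.04,0.001,-0.002,0,-1],[0.02,0.01,-0.03,0,-0.001,-0.001,-1]]
```

```bash
python3 - <<'E'
from plan import *
plan([(*tip(-68,14,18),5,-1),(*tip(-67,5,19),6,-1)])
E
```

```text
[[0.04,0.01,-0.05,0.001,-0.003,0.001,-1],[0.04,0.01,-0.05,0.001,-0.003,0.002,-1],[0.04,0.01,-0.05,0,-0.002,0.001,-1],[0.04,0,-0.06,0.001,-0.003,0.002,-1],[0.03,0.01,-0.05,0,-0.002,0.001,-1],[0,0.03,0,0,0,0.002,-1],[0,0.03,0,0,0,0.002,-1],[0,0.03,0,0.001,0,0.002,-1]]
[[0,0.03,0,0,0,0.002,-1],[0,0.02,0,0.001,0,0.001,-1],[0,0.03,0,0,0,0.002,-1],[0,0,0,0,0,0,-1],[0,0,0,0,0,0,-1],[0,0,0,0,0,0,-1],[0,0,0,0,0,0,-1],[0,0,0,0,0,0,-1]]
```

>>> {"api": "apply_moves", "payload": {"moves": [[0.04,0.01,-0.05,0.001,-0.003,0.001,-1],[0.04,0.01,-0.05,0.001,-0.003,0.002,-1],[0.04,0.01,-0.05,0,-0.002,0.001,-1],[0.04,0,-0.06,0.001,-0.003,0.002,-1],[0.03,0.01,-0.05,0,-0.002,0.001,-1],[0,0.03,0,0,0,0.002,-1],[0,0.03,0,0,0,0.002,-1],[0,0.03,0,0.001,0,0.002,-1]]}}

```text
clock: 8.22
tcp_pos: [0.4982, -0.0486, 0.0676]
orientation: [-3.032, -0.4, -0.494]
contact_force: [-0.2, -0.4, -0.2]
grip_width: 0.0174
gripper_force: 79.2
```

>>> {"api": "apply_moves", "payload": {"moves": [[0,0.03,0,0,0,0.002,-1],[0,0.02,0,0.001,0,0.001,-1],[0,0.03,0,0,0,0.002,-1],[0,0,0,0,0,0,-1],[0,0,0,0,0,0,-1],[0,0,0,0,0,0,-1],[0,0,0,0,0,0,-1],[0,0,0,0,0,0,-1]]}}

```text
clock: 8.88
tcp_pos: [0.501, -0.0476, 0.0635]
orientation: [-3.029, -0.401, -0.507]
contact_force: [-0.3, -0.2, -0.1]
grip_width: 0.0174
gripper_force: 79.2
```

```bash
python3 - <<'E'
from look import *
show(); p,q=now(); print(tip(-67,5,19)[0])
L=lambda xs,z: [p+q.apply([x,0,z]) for x in xs]
pts=[(L([.11],0),(0,0,255)),([toyp(-.058,-.05,.009),toyp(-.058,.05,.009),toyp(-.08,-.07,0),toyp(-.08,.07,0)],(0,255,0))]
c=toyp(-.06,0,0)
a=crop("side",proj(c,"side")[0],66,60,6,"",pts); b=crop("top",proj(c,"top")[0],66,60,6,"",pts)
cv2.imwrite("pics/st2.png",np.hstack([a,b]))
E
```

```text
t 8.88 q [-0.26  0.37  0.34  2.34 -1.06  0.26 -0.26] p [ 0.501  -0.0476  0.0635] x [0.913 0.246 0.326] z [ 0.314  0.086 -0.946] F [-0.3 -0.2 -0.1] M [-0.06  0.34 -0.  ] w 0.0174 gf 79.2
[ 0.5018078  -0.04835324  0.06440362]
```

View pics/st2.png

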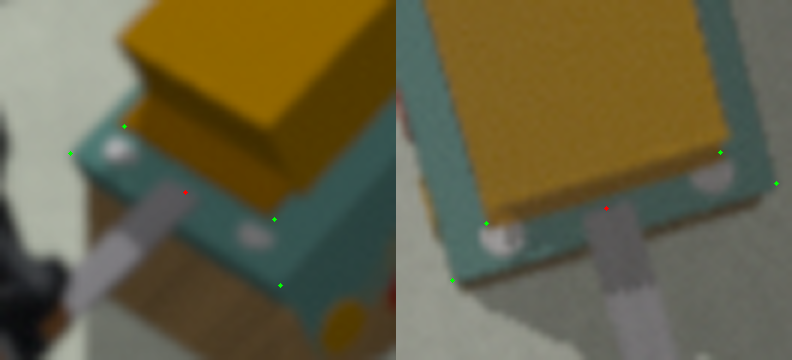

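The tip (612,208 in the top half) lies on the deck just short of the lip edge, and no force shows yet. Next I insert.

```bash
python3 - <<'E'
from plan import *
a=plan([(*tip(-66,3.2,19),2,-1),(*tip(-50,3.5,20),6,-1)])
print()
plan([(*tip(-32,4,22),4,-1),(*tip(-14,4.5,24),4,-1)],*a)
E
```

```text
[[-0.01,0,0.01,0.001,0,0.001,-1],[-0.01,0,0.01,0.001,0.001,0,-1],[0,0.03,0,0.003,0,0,-1],[0,0.03,0,0.003,0,0,-1],[0,0.03,0,0.002,0,0,-1],[0,0.03,0,0.003,0,0,-1],[0,0.02,0,0.002,0,0,-1],[0,0.03,0,0.003,0,0,-1]]

[[0,0.08,0,0.004,0,0,-1],[0,0.08,0,0.005,0,0.001,-1],[0,0.09,0,0.004,0,0.001,-1],[0,0.08,0,0.005,0,0,-1],[0,0.08,0,0.004,0,0.001,-1],[0,0.08,0,0.005,0,0.001,-1],[0,0.09,0,0.004,0,0,-1],[0,0.08,0,0.005,0,0.001,-1]]
```

>>> {"api": "apply_moves", "payload": {"moves": [[-0.01,0,0.01,0.001,0,0.001,-1],[-0.01,0,0.01,0.001,0.001,0,-1],[0,0.03,0,0.003,0,0,-1],[0,0.03,0,0.003,0,0,-1],[0,0.03,0,0.002,0,0,-1],[0,0.03,0,0.003,0,0,-1],[0,0.02,0,0.002,0,0,-1],[0,0.03,0,0.003,0,0,-1]]}}

```text
clock: 9.65
tcp_pos: [0.518, -0.0441, 0.0685]
orientation: [-3.024, -0.396, -0.534]
contact_force: [-0.1, 0.6, -0.5]
grip_width: 0.0174
gripper_force: 79.2
```

```bash
python3 - <<'E'
from plan import *
show(); print(tip(-50,3.5,20)[0])
plan([(*tip(-32,4,22),4,-1),(*tip(-14,4.5,24),4,-1)])
E
```

```text
t 9.65 q [-0.26  0.38  0.34  2.31 -1.06  0.26 -0.27] p [ 0.518  -0.0441  0.0685] x [0.908 0.242 0.342] z [ 0.331  0.088 -0.94 ] F [-0.1  0.6 -0.5] M [-0.07  0.44 -0.03] w 0.0174 gf 79.2
[ 0.51792484 -0.0440485   0.06841895]
[[0,0.08,0,0.004,0,0,-1],[0,0.08,0,0.005,0,0.001,-1],[0,0.09,0,0.004,0,0.001,-1],[0,0.08,0,0.005,0,0,-1],[0,0.08,0,0.004,0,0.001,-1],[0,0.08,0,0.005,0,0.001,-1],[0,0.09,0,0.004,0,0,-1],[0,0.08,0,0.005,0,0.001,-1]]
```

>>> {"api": "apply_moves", "payload": {"moves": [[0,0.08,0,0.004,0,0,-1],[0,0.08,0,0.005,0,0.001,-1],[0,0.09,0,0.004,0,0.001,-1],[0,0.08,0,0.005,0,0,-1],[0,0.08,0,0.004,0,0.001,-1],[0,0.08,0,0.005,0,0.001,-1],[0,0.09,0,0.004,0,0,-1],[0,0.08,0,0.005,0,0.001,-1]]}}

```text
clock: 10.32
tcp_pos: [0.5522, -0.0351, 0.0772]
orientation: [-2.996, -0.392, -0.637]
contact_force: [0.0, -0.7, -0.2]
grip_width: 0.0174
gripper_force: 79.2
```

```bash
cat >> plan.py <<'E'
def arc(th,d=20,pitch=25,off=0): # tip d mm beyond inner front-wall foot of hood at angle th (deg), blade top touching foot
    t=np.radians(th); fu,fh=70-104*np.cos(t)+4*-np.sin(t)*0,5+104*np.sin(t)+4*np.cos(t)
    dl=np.radians(pitch-25)
    return tip(fu+d*np.cos(dl),fh-1.5+d*np.sin(dl)+off,pitch)
E
python3 - <<'E'
from plan import *
show(); print(tip(-14,4.5,24)[0])
a=plan([(*arc(4,20,24),2,-1),(*arc(12,20,25),6,-1)])
plan([(*arc(20,20,25),8,-1)],*a)
E
```

```text
t 10.32 q [-0.18  0.38  0.23  2.28 -1.2   0.21 -0.14] p [ 0.5522 -0.0351  0.0772] x [0.883 0.235 0.407] z [ 0.393  0.105 -0.913] F [ 0.  -0.7 -0.2] M [-0.09  0.51 -0.02] w 0.0174 gf 79.2
[ 0.55181739 -0.03499605  0.0774207 ]
[[0,0,0,0,0,-0.005,-1],[0,0,-0.01,0,0,-0.005,-1],[0,0.03,0,0,0,-0.002,-1],[0,0.03,0,0,0,-0.002,-1],[0,0.03,0,0,0,-0.002,-1],[0,0.02,0,0.001,0,-0.002,-1],[0,0.03,0,0,0,-0.002,-1],[0,0.02,0,0.001,0,-0.003,-1]]
[[0,0,0,0,0,-0.002,-1],[0,0,0,0.001,0,-0.002,-1],[0,0,0,0,0,-0.002,-1],[0,0,0,0.001,0,-0.002,-1],[0,0,0,0,0,-0.001,-1],[0,0,0,0.001,0,-0.002,-1],[0,0,0,0,0,-0.001,-1],[0,0,0,0.001,0,-0.002,-1]]
```

```bash
python3 - <<'E'
from plan import *
a=plan([(*arc(4,20,24),3,-1),(*arc(16,22,22),5,-1)])
b=plan([(*arc(32,24,18),8,-1)],*a)
E
```

```text
[[0,0,0,0,0,-0.003,-1],[0,0,0,0,0,-0.004,-1],[0,0,-0.01,0,0,-0.003,-1],[0,-0.07,0,0.001,0,-0.005,-1],[0,-0.07,0,0.001,0,-0.005,-1],[0,-0.07,0,0.001,0,-0.005,-1],[0,-0.06,0,0.001,0,-0.005,-1],[0,-0.07,0,0.001,0,-0.005,-1]]
[[0,-0.08,0,0.002,0,-0.004,-1],[0,-0.08,0,0.001,0,-0.004,-1],[0,-0.08,0,0.002,0,-0.004,-1],[0,-0.08,0,0.001,0,-0.004,-1],[0,-0.09,0,0.001,0,-0.004,-1],[0,-0.08,0,0.002,0,-0.004,-1],[0,-0.09,0,0.001,0,-0.004,-1],[0,-0.08,0,0.002,0,-0.005,-1]]
```

>>> {"api": "apply_moves", "payload": {"moves": [[0,0,0,0,0,-0.003,-1],[0,0,0,0,0,-0.004,-1],[0,0,-0.01,0,0,-0.003,-1],[0,-0.07,0,0.001,0,-0.005,-1],[0,-0.07,0,0.001,0,-0.005,-1],[0,-0.07,0,0.001,0,-0.005,-1],[0,-0.06,0,0.001,0,-0.005,-1],[0,-0.07,0,0.001,0,-0.005,-1]]}}

```text
clock: 10.98
tcp_pos: [0.5422, -0.0377, 0.1115]
orientation: [-3.012, -0.395, -0.582]
contact_force: [0.0, -1.4, -2.6]
grip_width: 0.0176
gripper_force: 79.0
```

>>> {"api": "apply_moves", "payload": {"moves": [[0,-0.08,0,0.002,0,-0.004,-1],[0,-0.08,0,0.001,0,-0.004,-1],[0,-0.08,0,0.002,0,-0.004,-1],[0,-0.08,0,0.001,0,-0.004,-1],[0,-0.09,0,0.001,0,-0.004,-1],[0,-0.08,0,0.002,0,-0.004,-1],[0,-0.09,0,0.001,0,-0.004,-1],[0,-0.08,0,0.002,0,-0.005,-1]]}}

```text
clock: 11.65
tcp_pos: [0.5422, -0.0376, 0.1465]
orientation: [-3.038, -0.399, -0.478]
contact_force: [0.4, -0.4, -0.5]
grip_width: 0.0179
gripper_force: 79.2
```

```bash
python3 - <<'E'
from look import *
show(); print(arc(32,24,18)[0])
a=plan([(*arc(62,26,14),11,-1),(*arc(80,28,12),5,-1)])
c=toyp(-.02,0,.06)
cv2.imwrite("pics/up.png",np.hstack([crop("side",proj(c,"side")[0],130,110,3,""),crop("top",proj(c,"top")[0],130,110,3,"")]))
E
```

```text
t 11.65 q [-0.6   0.3   0.72  2.21 -0.66  0.49 -0.69] p [ 0.5422 -0.0376  0.1465] x [0.919 0.246 0.307] z [ 0.297  0.079 -0.952] F [ 0.4 -0.4 -0.5] M [-0.13  0.33 -0.07] w 0.0179 gf 79.2
[ 0.54272919 -0.03742344  0.14592868]
[[0,-0.06,0,0.003,0,-0.004,-1],[0,-0.06,0,0.003,0,-0.004,-1],[0,-0.06,0,0.003,0,-0.004,-1],[0,-0.06,0,0.003,0,-0.004,-1],[0,-0.06,0,0.003,0,-0.004,-1],[0,-0.06,0,0.004,0,-0.004,-1],[0,-0.06,0,0.003,0,-0.004,-1],[0,-0.06,0,0.004,0,-0.004,-1]]
[[0,-0.06,0,0.003,0,-0.005,-1],[0,-0.05,0,0.003,0,-0.005,-1],[0,-0.06,0,0.004,0,-0.004,-1],[0,-0.07,0,0.006,0,-0.004,-1],[0,-0.07,0,0.006,0,-0.004,-1],[0,-0.06,0,0.006,0,-0.003,-1],[0,-0.07,0,0.006,0,-0.004,-1],[0,-0.06,0,0.006,0,-0.003,-1]]
```

View pics/up.png

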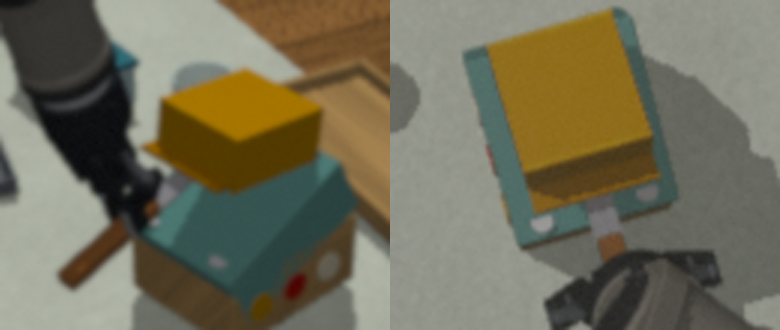

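The hood is levered to about 30° and rests on the blade, with the fingers clear of the toy. I continue the arc.

>>> {"api": "apply_moves", "payload": {"moves": [[0,-0.06,0,0.003,0,-0.004,-1],[0,-0.06,0,0.003,0,-0.004,-1],[0,-0.06,0,0.003,0,-0.004,-1],[0,-0.06,0,0.003,0,-0.004,-1],[0,-0.06,0,0.003,0,-0.004,-1],[0,-0.06,0,0.004,0,-0.004,-1],[0,-0.06,0,0.003,0,-0.004,-1],[0,-0.06,0,0.004,0,-0.004,-1]]}}

```text
clock: 12.42
tcp_pos: [0.5582, -0.0333, 0.1849]
orientation: [-3.055, -0.402, -0.404]
contact_force: [-0.3, 0.3, -0.9]
grip_width: 0.0174
gripper_force: 79.2
```

>>> {"api": "apply_moves", "payload": {"moves": [[0,-0.06,0,0.003,0,-0.005,-1],[0,-0.05,0,0.003,0,-0.005,-1],[0,-0.06,0,0.004,0,-0.004,-1],[0,-0.07,0,0.006,0,-0.004,-1],[0,-0.07,0,0.006,0,-0.004,-1],[0,-0.06,0,0.006,0,-0.003,-1],[0,-0.07,0,0.006,0,-0.004,-1],[0,-0.06,0,0.006,0,-0.003,-1]]}}

```text
clock: 13.08
tcp_pos: [0.5888, -0.0252, 0.2255]
orientation: [-3.072, -0.404, -0.325]
contact_force: [1.4, 1.0, -0.7]
grip_width: 0.0176
gripper_force: 79.2
```

```bash
python3 - <<'E'
from plan import *
show(); print(arc(80,28,12)[0])
a=plan([(*arc(100,38,12),8,-1)])
p,q=a
b=plan([(p+np.array([np.cos(TOY[2]),np.sin(TOY[2]),0])*.05,q,8,-1)],*a)
E
```

```text
t 13.08 q [-0.74  0.32  0.87  1.97 -0.45  0.8  -0.94] p [ 0.5888 -0.0252  0.2255] x [0.945 0.253 0.209] z [ 0.202  0.053 -0.978] F [ 1.4  1.  -0.7] M [-0.01  0.21  0.05] w 0.0176 gf 79.2
[ 0.58745693 -0.02547699  0.22552792]
[[0,0,0,0.006,0,-0.001,-1],[0,0,0,0.005,0,-0.001,-1],[0,0,0,0.006,0,-0.001,-1],[0,0,0,0.005,0,-0.001,-1],[0,0,0,0.006,0,-0.001,-1],[0,0,0,0.005,0,-0.001,-1],[0,0,0,0.006,0,-0.001,-1],[0.01,-0.01,0.01,0.005,0,0,-1]]
[[0,0,0,0.006,0,0.001,-1],[0,0,0,0.006,0,0.001,-1],[0,0,0,0.006,0,0.001,-1],[0,0,0,0.006,0,0.001,-1],[0,0,0,0.006,0,0.002,-1],[0,0,0,0.006,0,0.001,-1],[0,0,0,0.006,0,0.002,-1],[0,0,0,0.007,0,0.001,-1]]
```

>>> {"api": "apply_moves", "payload": {"moves": [[0,0,0,0.006,0,-0.001,-1],[0,0,0,0.005,0,-0.001,-1],[0,0,0,0.006,0,-0.001,-1],[0,0,0,0.005,0,-0.001,-1],[0,0,0,0.006,0,-0.001,-1],[0,0,0,0.005,0,-0.001,-1],[0,0,0,0.006,0,-0.001,-1],[0,0,0,0.005,0,0,-1]]}}

```text
clock: 13.75
tcp_pos: [0.6291, -0.0144, 0.2414]
orientation: [-3.071, -0.404, -0.326]
contact_force: [0.3, -0.3, -1.0]
grip_width: 0.0176
gripper_force: 79.2
```

>>> {"api": "apply_moves", "payload": {"moves": [[0,0,0,0.006,0,0.001,-1],[0,0,0,0.006,0,0.001,-1],[0,0,0,0.006,0,0.001,-1],[0,0,0,0.006,0,0.001,-1],[0,0,0,0.006,0,0.002,-1],[0,0,0,0.006,0,0.001,-1],[0,0,0,0.006,0,0.002,-1],[0,0,0,0.007,0,0.001,-1]]}}

```text
clock: 14.42
tcp_pos: [0.6755, -0.0018, 0.2398]
orientation: [-3.072, -0.403, -0.319]
contact_force: [-3.0, -0.8, -4.7]
grip_width: 0.0175
gripper_force: 78.3
```

```bash
python3 - <<'E'
from look import *
show(); 
c=toyp(.03,0,.06)
cv2.imwrite("pics/up2.png",np.hstack([crop("side",proj(c,"side")[0],130,120,3,""),crop("top",proj(c,"top")[0],130,120,3,"")]))
E
```

```text
t 14.42 q [-0.67  0.47  0.82  1.75 -0.52  0.91 -0.95] p [ 0.6755 -0.0018  0.2398] x [0.946 0.253 0.205] z [ 0.198  0.053 -0.979] F [-3.  -0.8 -4.7] M [-0.45  1.6  -0.06] w 0.0175 gf 78.3
```

View pics/up2.png

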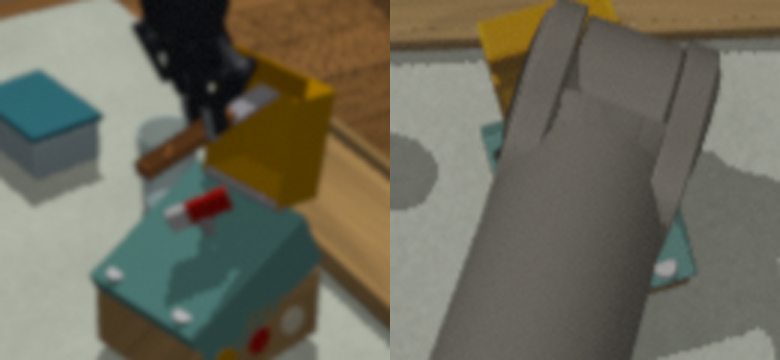

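The hood is at about 2.0 rad with its front wall resting on the blade near the tip. The key is now visible, with the red wing toward +x/−y. I'll lower the blade to let the hood fall back, then withdraw it.

```bash
python3 - <<'E'
from plan import *
p,q=now(); n=toyp(0,0,1)-toyp(0,0,0)
a=p-n*.016
b=a+q.apply([-.10,0,-.0])
plan([(a,q,4,-1),(b,q,4,-1),([.50,-.03,.27],q,4,-1)])
E
```

```text
[[0,0,0,0.001,0,0.004,-1],[0,0,0,0.001,0,0.004,-1],[0,0,0,0.001,0,0.004,-1],[0,0,0,0.001,0,0.004,-1],[0,0,0,-0.025,0,0,-1],[0,0,0,-0.025,0,0,-1],[0,0,0,-0.025,0,0,-1],[0,0,0,-0.025,0,0,-1]]
[[0,0,0,-0.018,-0.004,-0.02,-1],[0,0,0,-0.018,-0.005,-0.021,-1],[0,0,0,-0.018,-0.004,-0.02,-1],[0,0,0,-0.018,-0.005,-0.021,-1],[0,0,0,0,0,0,-1],[0,0,0,0,0,0,-1],[0,0,0,0,0,0,-1],[0,0,0,0,0,0,-1]]
```

>>> {"api": "apply_moves", "payload": {"moves": [[0,0,0,0.001,0,0.004,-1],[0,0,0,0.001,0,0.004,-1],[0,0,0,0.001,0,0.004,-1],[0,0,0,0.001,0,0.004,-1],[0,0,0,0,0,0,-1],[0,0,0,-0.015,0,0,-1],[0,0,0,-0.025,0,0,-1],[0,0,0,-0.03,0,0,-1]]}}

```text
clock: 15.18
tcp_pos: [0.6189, -0.0176, 0.2129]
orientation: [-3.072, -0.405, -0.331]
contact_force: [-0.8, -0.1, -0.4]
grip_width: 0.0176
gripper_force: 78.8
```

>>> {"api": "apply_moves", "payload": {"moves": [[0,0,0,-0.03,0,0,-1],[0,0,0,-0.018,-0.004,-0.02,-1],[0,0,0,-0.018,-0.005,-0.021,-1],[0,0,0,-0.018,-0.004,-0.02,-1],[0,0,0,-0.018,-0.005,-0.021,-1],[0,0,0,0,0,0,-1],[0,0,0,0,0,0,-1],[0,0,0,0,0,0,-1]]}}

```text
clock: 15.85
tcp_pos: [0.5008, -0.0297, 0.2714]
orientation: [-3.069, -0.404, -0.329]
contact_force: [-0.7, 0.4, -1.2]
grip_width: 0.0175
gripper_force: 78.8
```

```bash
python3 - <<'E'
from look import *
show(); p,q=now()
c=toyp(0,0,.06)
L=lambda xs,z: [p+q.apply([x,0,z]) for x in xs]
pts=[(L([.11,-.08],0),(0,0,255))]
cv2.imwrite("pics/up3.png",np.hstack([crop("side",proj(c,"side")[0],130,140,3,"",pts),crop("top",proj(c,"top")[0],130,140,3,"",pts)]))
TD=down(TR[2]); o=TR[:2]-.015*np.array([np.cos(TR[2]),np.sin(TR[2])]); print(o)
plan([([.50,.15,.25],down((TOY[2]+TR[2])/2,np.radians(6)),7,-1),([o[0],o[1],.10],TD,8,-1),([o[0],o[1],.03],TD,4,-1),([o[0],o[1],.013],TD,4,-1)])
E
```

```text
t 15.85 q [-1.01 -0.    1.01  2.1  -0.07  0.84 -1.27] p [ 0.5008 -0.0297  0.2714] x [0.944 0.253 0.212] z [ 0.205  0.056 -0.977] F [-0.7  0.4 -1.2] M [-0.1   0.31  0.  ] w 0.0175 gf 78.8
[0.42742005 0.32895991]
[[-0.04,-0.14,0.29,0.006,-0.025,0.004,-1],[-0.04,-0.14,0.29,0.005,-0.025,0.004,-1],[-0.05,-0.15,0.29,0.004,-0.025,0.004,-1],[-0.04,-0.14,0.29,0.004,-0.025,0.004,-1],[-0.04,-0.15,0.29,0.003,-0.026,0.003,-1],[-0.05,-0.14,0.3,0.002,-0.026,0.003,-1],[-0.04,-0.15,0.3,0.002,-0.025,0.004,-1],[-0.01,-0.12,0.26,-0.01,-0.023,0.018,-1]]
[[-0.01,-0.12,0.26,-0.01,-0.023,0.018,-1],[-0.02,-0.13,0.26,-0.011,-0.022,0.018,-1],[-0.01,-0.12,0.26,-0.011,-0.022,0.018,-1],[-0.02,-0.13,0.25,-0.012,-0.022,0.018,-1],[-0.01,-0.12,0.26,-0.012,-0.021,0.018,-1],[-0.02,-0.13,0.25,-0.012,-0.021,0.019,-1],[-0.01,-0.12,0.26,-0.012,-0.021,0.018,-1],[0,0,0,0,0,0.018,-1]]
[[0,0,0,0,0,0.017,-1],[0,0,0,0,0,0.018,-1],[0,0,0,0,0,0.017,-1],[0,0,0,0,0,0.004,-1],[0,0,0,0,0,0.004,-1],[0,0,0,0,0,0.005,-1],[0,0,0,0,0,0.004,-1],[0,0,0,0,0,0,-1]]
```

View pics/up3.png

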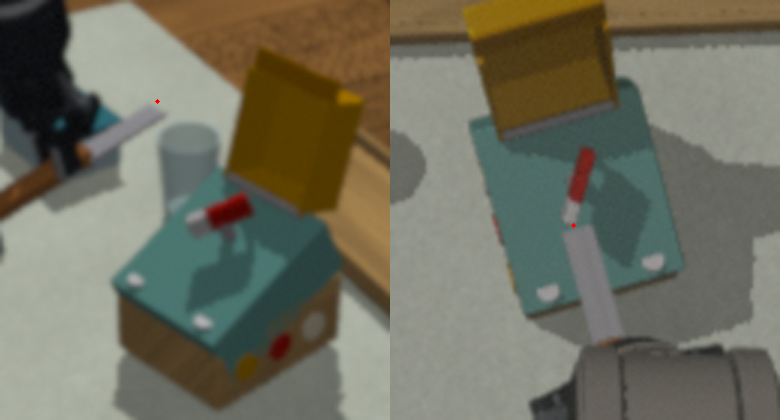

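The hood is fully back against its stop. In the top crop the key shows red at (588,150) and white at (570,220). The blade sits about 4° nose-down in the grip, so I'll tilt the tool to compensate when laying the spreader in the tray.

```bash
python3 - <<'E'
from plan import *
TD=down(TR[2],np.radians(4)); o=TR[:2]-.015*np.array([np.cos(TR[2]),np.sin(TR[2])])
plan([([.50,.15,.25],down((TOY[2]+TR[2])/2,np.radians(7)),7,-1),([o[0],o[1],.10],TD,8,-1),([o[0],o[1],.03],TD,4,-1),([o[0],o[1],.013],TD,4,-1)])
E
```

```text
[[-0.05,-0.12,0.29,0.006,-0.025,0.004,-1],[-0.05,-0.12,0.29,0.005,-0.025,0.004,-1],[-0.04,-0.12,0.29,0.004,-0.025,0.004,-1],[-0.05,-0.12,0.29,0.004,-0.025,0.004,-1],[-0.04,-0.12,0.29,0.003,-0.026,0.003,-1],[-0.05,-0.12,0.3,0.002,-0.026,0.003,-1],[-0.04,-0.12,0.29,0.002,-0.025,0.003,-1],[-0.03,-0.06,0.26,-0.01,-0.023,0.018,-1]]
[[-0.02,-0.06,0.26,-0.011,-0.023,0.018,-1],[-0.03,-0.06,0.26,-0.011,-0.022,0.018,-1],[-0.02,-0.06,0.26,-0.012,-0.022,0.018,-1],[-0.03,-0.06,0.25,-0.012,-0.022,0.017,-1],[-0.02,-0.07,0.26,-0.013,-0.021,0.018,-1],[-0.03,-0.06,0.25,-0.013,-0.021,0.017,-1],[-0.02,-0.07,0.26,-0.014,-0.021,0.018,-1],[0,0,0,-0.001,0,0.017,-1]]
[[0,0,0,-0.001,0,0.018,-1],[0,0,0,-0.002,0,0.017,-1],[0,0,0,-0.001,0,0.018,-1],[0,0,0,0,0,0.004,-1],[0,0,0,0,0,0.004,-1],[0,0,0,-0.001,0,0.004,-1],[0,0,0,0,0,0.005,-1],[0,0,0,0,0,0,-1]]
```

>>> {"api": "apply_moves", "payload": {"moves": [[-0.05,-0.12,0.29,0.006,-0.025,0.004,-1],[-0.05,-0.12,0.29,0.005,-0.025,0.004,-1],[-0.04,-0.12,0.29,0.004,-0.025,0.004,-1],[-0.05,-0.12,0.29,0.004,-0.025,0.004,-1],[-0.04,-0.12,0.29,0.003,-0.026,0.003,-1],[-0.05,-0.12,0.3,0.002,-0.026,0.003,-1],[-0.04,-0.12,0.29,0.002,-0.025,0.003,-1],[-0.03,-0.06,0.26,-0.01,-0.023,0.018,-1]]}}

```text
clock: 16.62
tcp_pos: [0.4945, 0.1746, 0.2329]
orientation: [-3.134, -0.025, -0.189]
contact_force: [0.4, 1.7, -0.3]
grip_width: 0.0176
gripper_force: 78.8
```

>>> {"api": "apply_moves", "payload": {"moves": [[-0.02,-0.06,0.26,-0.011,-0.023,0.018,-1],[-0.03,-0.06,0.26,-0.011,-0.022,0.018,-1],[-0.02,-0.06,0.26,-0.012,-0.022,0.018,-1],[-0.03,-0.06,0.25,-0.012,-0.022,0.017,-1],[-0.02,-0.07,0.26,-0.013,-0.021,0.018,-1],[-0.03,-0.06,0.25,-0.013,-0.021,0.017,-1],[-0.02,-0.07,0.26,-0.014,-0.021,0.018,-1],[0,0,0,-0.001,0,0.017,-1]]}}

```text
clock: 17.28
tcp_pos: [0.4254, 0.334, 0.08]
orientation: [3.123, -0.261, 0.106]
contact_force: [0.4, 0.1, -0.3]
grip_width: 0.0174
gripper_force: 78.8
```

```bash
python3 - <<'E'
from plan import *
show()
TD=down(TR[2],np.radians(4)); o=TR[:2]-.015*np.array([np.cos(TR[2]),np.sin(TR[2])])
plan([([o[0],o[1],.03],TD,4,-1),([o[0],o[1],.013],TD,4,-1)])
E
```

```text
t 17.28 q [-1.34  0.53  0.68  2.07 -0.45  0.65 -2.12] p [0.4254 0.334  0.08  ] x [ 0.984 -0.166  0.068] z [ 0.067 -0.012 -0.998] F [ 0.4  0.1 -0.3] M [ 0.07  0.1  -0.04] w 0.0174 gf 78.8
[[0,0,0.01,0,0.001,0.013,-1],[0,0.01,0.01,0,0.001,0.012,-1],[0,0,0.01,0,0.001,0.013,-1],[0,0.01,0.02,-0.001,0.002,0.012,-1],[0,0,0,0,0,0.004,-1],[0,0,0,0,0,0.004,-1],[0,0,0,0,0,0.005,-1],[0,0,0,-0.001,0,0.004,-1]]
```

>>> {"api": "apply_moves", "payload": {"moves": [[0,0,0.01,0,0.001,0.013,-1],[0,0.01,0.01,0,0.001,0.012,-1],[0,0,0.01,0,0.001,0.013,-1],[0,0.01,0.02,-0.001,0.002,0.012,-1],[0,0,0,0,0,0.004,-1],[0,0,0,0,0,0.004,-1],[0,0,0,0,0,0.005,-1],[0,0,0,0,0,0.003,-1]]}}

```text
clock: 17.95
tcp_pos: [0.4304, 0.3238, 0.0175]
orientation: [3.123, -0.277, 0.113]
contact_force: [1.7, -0.1, 0.4]
grip_width: 0.0177
gripper_force: 78.8
```

>>> {"api": "apply_moves", "payload": {"moves": [[0,0,0,0,0,0,-1],[0,0,0,0,0,0,-0.2],[0,0,0,0,0,0,-0.2],[0,0,0,0,0,0,-0.2],[0,0,0,0,0,0,-0.2],[0,0,0,0,0,-0.004,-0.2],[0,0,0,0,0,-0.008,-0.2],[0,0,0,0,0,-0.01,-0.2]]}}

```text
clock: 18.62
tcp_pos: [0.4282, 0.3238, 0.0405]
orientation: [3.123, -0.277, 0.112]
contact_force: [0.5, 0.4, -1.1]
grip_width: 0.0342
gripper_force: 0.0
```

>>> {"api": "apply_moves", "payload": {"moves": [[0,0,0,0,0,-0.02,-0.2],[0,0,0,0,0,-0.03,-0.2],[0,0,0,0,0,-0.04,-0.2],[0,0,0,0,0,-0.04,-0.2],[0,0,0,0,0,-0.04,-0.2],[0,0,0,0,0,-0.03,-0.2],[0,0,0,0,0,0,-0.2],[0,0,0,0,0,0,-0.2]]}}

```text
clock: 19.28
tcp_pos: [0.4147, 0.3269, 0.2418]
orientation: [-3.127, 0.277, -0.114]
contact_force: [-0.1, -0.5, -1.3]
grip_width: 0.0342
gripper_force: 0.0
```

```bash
python3 - <<'E'
from look import *
from bench import silhouettes
show(); p,q=now()
c=np.array([.44,.326,.01])
k=toyp(.02,0,.036)
a=crop("side",proj(c,"side")[0],100,90,4,""); b=crop("top",proj(k,"top")[0],50,45,8,"")
f=grab_frame("top"); cv2.imwrite("pics/top_k.png",f); fs=grab_frame("side"); cv2.imwrite("pics/side_k.png",fs)
cv2.imwrite("pics/tr.png",np.hstack([a,b]))
for cam in("top","side"):
  for t in("key","spreader"):
    print(cam,t,[(round(d["p"],2),np.round(d["extent"]).tolist()) for d in silhouettes(t,cam)][:2])
from h import unproj
# colour-based: red and white wings, along plane h=44 (top of wing)
for cam,g in(("top",f),("side",fs)):
    ctr=proj(k,cam)[0]; yy,xx=np.mgrid[:480,:640]; near=(abs(xx-ctr[0])<16)&(abs(yy-ctr[1])<16)
    B,G,Rr=[g[...,i].astype(int) for i in range(3)]
    red=near&(Rr>1.8*G)&(Rr>60); wh=near&(np.minimum(np.minimum(B,G),Rr)>125)
    for n,m in(("red",red),("white",wh)):
        y,x=np.nonzero(m); print(cam,n,m.sum(),x.mean() if len(x) else None,y.mean() if len(y) else None)
    print("pred centre",ctr)
E
```

```text
t 19.28 q [-1.58  0.26  0.91  1.97 -0.19  0.96 -2.33] p [0.4147 0.3269 0.2418] x [ 0.982 -0.175  0.072] z [ 0.073 -0.006 -0.997] F [-0.1 -0.5 -1.3] M [-0.01  0.1  -0.  ] w 0.0342 gf 0.0
top key [(0.5, [333.0, 207.0, 7.0, 28.0])]
top spreader [(0.7, [214.0, 308.0, 9.0, 77.0])]
side key [(0.55, [342.0, 222.0, 22.0, 17.0])]
side spreader [(0.9, [229.0, 232.0, 58.0, 18.0])]
top red 78 334.47435897435895 202.87179487179486
top white 20 330.85 215.5
pred centre [332.83678867 205.78977402]
side red 106 344.0377358490566 218.82075471698113
side white 9 332.77777777777777 220.66666666666666
pred centre [341.13389101 219.23084252]
```

View pics/tr.png

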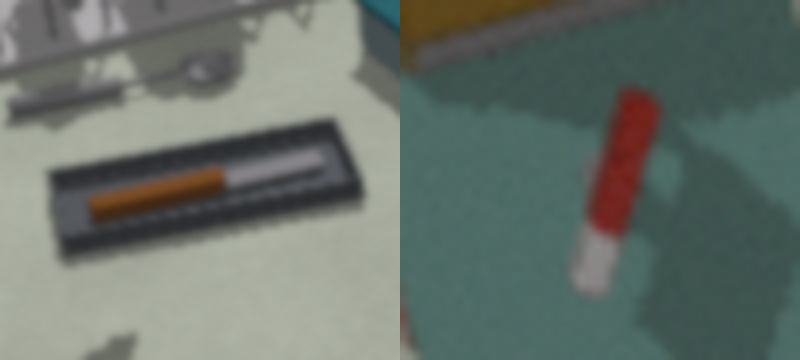

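The spreader lies flat in the tray in the left crop. The key shows in the right crop with red up (640,90) and white down (590,295). Next I fit the key angle.

```bash
cat > key.py <<'E'
from look import *
from h import box, draw, fit
from scipy.optimize import minimize
import h
def keyparts(phi,du=0,dv=0):  # phi: wing direction angle in deck plane, from +u towards +y (about +normal)
    b=box((-30,30),(-5,5),(18,44)); c,s=np.cos(phi),np.sin(phi)
    s_=np.c_[b[:,0]*c-b[:,1]*s+.020+du,b[:,0]*s+b[:,1]*c+dv,b[:,2]]
    sh=box((-5,5),(-5,5),(0,18)); sh[:,0]+=.020+du; sh[:,1]+=dv
    return [h.slope(s_)]
def fitkey(masks,phis):
    f=lambda v:sum(1-np.minimum(d,m).sum()/np.maximum(d,m).sum() for d,m in((draw(keyparts(v[0],v[1]/100,v[2]/100),TOY,c),k) for c,k in masks))
    b=min((minimize(f,[p,0,0],method="Nelder-Mead",options=dict(initial_simplex=[[p,0,0],[p+.25,0,0],[p,.4,0],[p,0,.4]])) for p in phis),key=lambda r:r.fun)
    return b.x,b.fun
E
python3 - <<'E'
from key import *
from bench import silhouettes
out=[]
for cam in("top","side"):
    grab_frame(cam)
    d=silhouettes("key",cam)
    if d: out.append((cam,d[0]["mask"].astype(np.float32)))
for o in([out[0]],[out[1]],out): print([c for c,_ in o],fitkey(o,np.radians([-90,-45,0,45])))
E
```

```text
['top'] (array([-0.50832149, -0.07107347, -0.02130774]), np.float64(0.2500966191291809))
['side'] (array([-1.57079633,  0.        ,  0.        ]), np.float64(1.0))
['top', 'side'] (array([-0.50832149, -0.07107347, -0.02130774]), np.float64(1.2500965595245361))
```

```bash
cat >> plan.py <<'E'
def kp(psi,h,tilt=25,u=19.5): return toyp(u/1e3,0,h/1e3),down(TOY[2],np.radians(tilt))*R.from_euler("z",-np.radians(psi))
E
python3 - <<'E'
from plan import *
a=plan([([.52,.17,.30],kp(63,0,14)[1],16,0)])
print()
plan([(*kp(151,110),16,0)],*a)
E
```

```text
[[-0.02,0.12,-0.91,0.008,0.008,-0.003,0],[-0.02,0.12,-0.91,0.008,0.009,-0.003,0],[-0.02,0.12,-0.91,0.007,0.01,-0.003,0],[-0.02,0.12,-0.91,0.006,0.011,-0.003,0],[-0.02,0.12,-0.91,0.005,0.011,-0.003,0],[-0.02,0.12,-0.91,0.004,0.011,-0.003,0],[-0.02,0.12,-0.91,0.003,0.012,-0.003,0],[-0.02,0.12,-0.92,0.002,0.012,-0.003,0]]
[[-0.02,0.12,-0.91,0,0.012,-0.002,0],[-0.02,0.12,-0.92,-0.001,0.012,-0.002,0],[-0.02,0.11,-0.91,-0.002,0.012,-0.003,0],[-0.02,0.12,-0.92,-0.003,0.012,-0.002,0],[-0.02,0.11,-0.91,-0.004,0.011,-0.003,0],[-0.02,0.12,-0.92,-0.005,0.011,-0.002,0],[-0.01,0.11,-0.91,-0.006,0.011,-0.003,0],[-0.02,0.12,-0.92,-0.007,0.01,-0.002,0]]

[[-0.12,-0.04,-0.91,-0.01,0.008,0.005,0],[-0.12,-0.04,-0.91,-0.011,0.007,0.005,0],[-0.12,-0.04,-0.91,-0.012,0.006,0.005,0],[-0.12,-0.04,-0.91,-0.012,0.005,0.006,0],[-0.12,-0.04,-0.91,-0.012,0.004,0.006,0],[-0.12,-0.04,-0.91,-0.013,0.003,0.006,0],[-0.12,-0.04,-0.92,-0.013,0.001,0.006,0],[-0.12,-0.04,-0.91,-0.013,0,0.006,0]]
[[-0.12,-0.04,-0.92,-0.013,-0.001,0.006,0],[-0.12,-0.03,-0.91,-0.012,-0.003,0.006,0],[-0.12,-0.04,-0.92,-0.012,-0.004,0.006,0],[-0.13,-0.04,-0.91,-0.012,-0.005,0.006,0],[-0.13,-0.03,-0.92,-0.011,-0.006,0.005,0],[-0.12,-0.03,-0.91,-0.011,-0.008,0.005,0],[-0.13,-0.04,-0.92,-0.01,-0.008,0.006,0],[-0.12,-0.03,-0.91,-0.008,-0.01,0.005,0]]
```

>>> {"api": "apply_moves", "payload": {"moves": [[-0.02,0.12,-0.91,0.008,0.008,-0.003,0],[-0.02,0.12,-0.91,0.008,0.009,-0.003,0],[-0.02,0.12,-0.91,0.007,0.01,-0.003,0],[-0.02,0.12,-0.91,0.006,0.011,-0.003,0],[-0.02,0.12,-0.91,0.005,0.011,-0.003,0],[-0.02,0.12,-0.91,0.004,0.011,-0.003,0],[-0.02,0.12,-0.91,0.003,0.012,-0.003,0],[-0.02,0.12,-0.92,0.002,0.012,-0.003,0]]}}

```text
clock: 20.55
tcp_pos: [0.4683, 0.2482, 0.2712]
orientation: [2.942, 0.898, 0.249]
contact_force: [-0.1, 0.2, 0.2]
grip_width: 0.0428
gripper_force: 0.0
```

>>> {"api": "apply_moves", "payload": {"moves": [[-0.02,0.12,-0.91,0,0.012,-0.002,0],[-0.02,0.12,-0.92,-0.001,0.012,-0.002,0],[-0.02,0.11,-0.91,-0.002,0.012,-0.003,0],[-0.02,0.12,-0.92,-0.003,0.012,-0.002,0],[-0.02,0.11,-0.91,-0.004,0.011,-0.003,0],[-0.02,0.12,-0.92,-0.005,0.011,-0.002,0],[-0.01,0.11,-0.91,-0.006,0.011,-0.003,0],[-0.02,0.12,-0.92,-0.007,0.01,-0.002,0]]}}

```text
clock: 21.22
tcp_pos: [0.5205, 0.1692, 0.3]
orientation: [2.345, 1.908, 0.341]
contact_force: [-0.0, -0.7, -0.4]
grip_width: 0.0427
gripper_force: 0.0
```

>>> {"api": "apply_moves", "payload": {"moves": [[-0.12,-0.04,-0.91,-0.01,0.008,0.005,0],[-0.12,-0.04,-0.91,-0.011,0.007,0.005,0],[-0.12,-0.04,-0.91,-0.012,0.006,0.005,0],[-0.12,-0.04,-0.91,-0.012,0.005,0.006,0],[-0.12,-0.04,-0.91,-0.012,0.004,0.006,0],[-0.12,-0.04,-0.91,-0.013,0.003,0.006,0],[-0.12,-0.04,-0.92,-0.013,0.001,0.006,0],[-0.12,-0.04,-0.91,-0.013,0,0.006,0]]}}

```text
clock: 21.88
tcp_pos: [0.5782, 0.0778, 0.2644]
orientation: [1.389, 2.493, 0.297]
contact_force: [-0.1, 0.7, -0.3]
grip_width: 0.0424
gripper_force: 0.0
```

```bash
python3 - <<'E'
from plan import *
show(); plan([(*kp(151,110),8,0)])
E
```

```text
t 21.88 q [-0.97  0.14  0.79  2.04 -0.13  0.66  0.44] p [0.5782 0.0778 0.2644] x [-0.503  0.854 -0.136] z [ 0.333  0.046 -0.942] F [-0.1  0.7 -0.3] M [-0.08  0.45  0.01] w 0.0424 gf 0.0
[[-0.12,-0.04,-0.91,-0.013,-0.001,0.006,0],[-0.12,-0.03,-0.91,-0.012,-0.003,0.006,0],[-0.12,-0.04,-0.91,-0.012,-0.004,0.006,0],[-0.12,-0.04,-0.91,-0.012,-0.005,0.005,0],[-0.13,-0.03,-0.91,-0.011,-0.006,0.006,0],[-0.12,-0.04,-0.91,-0.01,-0.008,0.005,0],[-0.13,-0.03,-0.91,-0.01,-0.008,0.006,0],[-0.12,-0.04,-0.9,-0.009,-0.01,0.005,0]]
```

>>> {"api": "apply_moves", "payload": {"moves": [[-0.12,-0.04,-0.91,-0.013,-0.001,0.006,0],[-0.12,-0.03,-0.91,-0.012,-0.003,0.006,0],[-0.12,-0.04,-0.91,-0.012,-0.004,0.006,0],[-0.12,-0.04,-0.91,-0.012,-0.005,0.005,0],[-0.13,-0.03,-0.91,-0.011,-0.006,0.006,0],[-0.12,-0.04,-0.91,-0.01,-0.008,0.005,0],[-0.13,-0.03,-0.91,-0.01,-0.008,0.006,0],[-0.12,-0.04,-0.9,-0.009,-0.01,0.005,0]]}}

```text
clock: 22.55
tcp_pos: [0.6349, -0.013, 0.2316]
orientation: [0.334, 2.707, 0.226]
contact_force: [0.5, 1.0, 0.9]
grip_width: 0.0426
gripper_force: 0.0
```

```bash
python3 - <<'E'
from plan import *
show(); plan([(*kp(151,60),3,-.2),(*kp(151,22),5,-.2)])
E
```

```text
t 22.55 q [-0.45  0.24  0.5   2.02 -0.47  0.53  1.7 ] p [ 0.6349 -0.013   0.2316] x [-0.891  0.264 -0.37 ] z [ 0.408  0.109 -0.906] F [0.5 1.  0.9] M [-0.06  0.42  0.01] w 0.0426 gf 0.0
[[0,0,0,0,0,0.017,-0.2],[0,0,0,0,0,0.016,-0.2],[0,0,0,0,0,0.017,-0.2],[0,0,0,0,0,0.008,-0.2],[0,0,0,0,0,0.007,-0.2],[0,0,0,0,0,0.008,-0.2],[0,0,0,0,0,0.007,-0.2],[0,0,0,0,0,0.008,-0.2]]
```

>>> {"api": "apply_moves", "payload": {"moves": [[0,0,0,0,0,0.017,-0.1],[0,0,0,0,0,0.016,-0.1],[0,0,0,0,0,0.017,-0.1],[0,0,0,0,0,0.008,-0.1],[0,0,0,0,0,0.007,-0.1],[0,0,0,0,0,0.008,-0.1],[0,0,0,0,0,0.007,-0.1],[0,0,0,0,0,0.008,-0.1]]}}

```text
clock: 23.22
tcp_pos: [0.6711, -0.0029, 0.1524]
orientation: [0.341, 2.706, 0.227]
contact_force: [-0.5, 0.4, -0.0]
grip_width: 0.0385
gripper_force: 0.0
```

>>> {"api": "apply_moves", "payload": {"moves": [[0,0,0,0,0,0,-0.4],[0,0,0,0,0,0,-0.6],[0,0,0,0,0,0,-1],[0,0,0,0,0,0,-1],[0,0,0,0,0,0,-1],[0,0,0,0,0,0,-1],[0,0,0,0,0,0,-1],[0,0,0,0,0,0,-1]], "grip_force": 60}}

```text
clock: 23.88
tcp_pos: [0.6702, -0.0041, 0.1524]
orientation: [0.342, 2.707, 0.226]
contact_force: [-3.6, -4.4, 0.1]
grip_width: 0.0089
gripper_force: 81.1
```

```bash
python3 - <<'E'
from plan import *
show(); print(kp(151,22)[0])
E
```

```text
t 23.88 q [-0.33  0.41  0.37  2.   -0.65  0.4   1.85] p [ 0.6702 -0.0041  0.1524] x [-0.89   0.27  -0.369] z [ 0.408  0.107 -0.907] F [-3.6 -4.4  0.1] M [-1.05  1.19 -0.3 ] w 0.0089 gf 81.1
[ 0.67109175 -0.00313875  0.15217983]
```

>>> {"api": "apply_moves", "payload": {"moves": [[0,0,0.5,0,-0.001,0,-1],[0,0,0.9,0,0,0,-1],[0,0,0.9,0,0,0,-1],[0,0,0.9,0,0,0,-1],[0,0,0.9,0,0,0,-1],[0,0,0.9,0,0,0,-1],[0,0,0.9,0,0,0,-1],[0,0,0.9,0,0,0,-1]]}}

```text
clock: 24.55
tcp_pos: [0.6697, -0.0049, 0.1521]
orientation: [1.298, 2.47, 0.417]
contact_force: [-5.1, -5.0, 0.9]
grip_width: 0.0086
gripper_force: 81.2
```

```bash
python3 - <<'E'
from plan import *
show(); print(kp(0,22)[0])
E
```

```text
t 24.55 q [-0.47  0.43  0.55  2.01 -0.83  0.44  1.29] p [ 0.6697 -0.0049  0.1521] x [-0.537  0.832 -0.143] z [ 0.408  0.108 -0.907] F [-5.1 -5.   0.9] M [-0.99  1.41 -0.06] w 0.0086 gf 81.2
[ 0.67109175 -0.00313875  0.15217983]
```

>>> {"api": "apply_moves", "payload": {"moves": [[0,0,0.95,0,-0.001,0,-1],[0,0,0.95,0,-0.001,0,-1],[0,0,0.95,0,0,0,-1],[0,0,0.95,0,0,0,-1],[0,0,0.95,0,0,0,-1],[0,0,0.95,0,0,0,-1],[0,0,0.95,0,0,0,-1],[0,0,0.95,0,0,0,-1]]}}

```text
clock: 25.22
tcp_pos: [0.6687, -0.0051, 0.1516]
orientation: [2.24, 1.846, 0.585]
contact_force: [-4.4, -3.0, 2.7]
grip_width: 0.0086
gripper_force: 81.2
```

>>> {"api": "apply_moves", "payload": {"moves": [[0,0,0.95,0,0,0,-1],[0,0,0.95,0,0,0,-1],[0,0,0.95,0,0,0,-1],[0,0,0.95,0,0,0,-1],[0,0,0.95,0,0,0,-1],[0,0,0.95,0,0,0,-1],[0,0,0.95,0,0,0,-1],[0,0,0.95,0,0,0,-1]]}}

```text
clock: 25.88
tcp_pos: [0.6679, -0.0045, 0.1513]
orientation: [2.927, 0.879, 0.676]
contact_force: [-9.0, -0.9, 6.0]
grip_width: 0.009
gripper_force: 82.1
```

```bash
python3 - <<'E'
from plan import *
show(); p,q=now(); print(np.degrees((kp(151,22)[1].inv()*q).as_rotvec()))
E
```

```text
t 25.88 q [-0.73  0.55  0.92  2.03 -1.15  0.6  -0.04] p [ 0.6679 -0.0045  0.1513] x [0.749 0.528 0.4  ] z [ 0.407  0.11  -0.907] F [-9.  -0.9  6. ] M [-0.26  1.5   0.26] w 0.009 gf 82.1
[8.29483047e-02 7.73016193e-02 1.32544521e+02]
```

The first part turn measured 132.5°. Next I release, lift, turn back 180° and take a fresh grip.

>>> {"api": "apply_moves", "payload": {"moves": [[0,0,0,0,0,0,-0.1],[0,0,0,0,0,0,-0.1],[0,0,0,0,0,0,-0.1],[0,0,0,0,0,0,-0.1],[0,0,0,0,0,-0.01,-0.1],[0,0,0,0,0,-0.015,-0.1],[0,0,0,0,0,-0.015,-0.1],[0,0,0,0,0,-0.01,-0.1]]}}

```text
clock: 26.55
tcp_pos: [0.6484, -0.0104, 0.1976]
orientation: [2.922, 0.884, 0.677]
contact_force: [0.1, 0.1, 0.4]
grip_width: 0.0385
gripper_force: 0.0
```

```bash
python3 - <<'E'
from plan import *
show(); p,q=now()
plan([(*kp(151-132.5+90,72,u=17),16,-.1),(*kp(151-132.5+179,72,u=17),16,-.1)])
E
```

```text
t 26.55 q [-0.82  0.47  1.04  2.04 -1.02  0.65 -0.13] p [ 0.6484 -0.0104  0.1976] x [0.746 0.531 0.401] z [ 0.409  0.109 -0.906] F [0.1 0.1 0.4] M [-0.1   0.38  0.01] w 0.0385 gf 0.0
[[0,0,-0.94,0,0,0,-0.1],[0,0,-0.93,0,0,0,-0.1],[0,0,-0.94,0,0,0,-0.1],[0,0,-0.93,0,0,0,-0.1],[0,0,-0.94,0,0,0,-0.1],[0,0,-0.93,0,0,0,-0.1],[0,0,-0.94,0,0,0,-0.1],[0,0,-0.93,0,0,0,-0.1]]
[[0,0,-0.94,0,0,0,-0.1],[0,0,-0.93,0,0,0,-0.1],[0,0,-0.94,0,0,0,-0.1],[0,0,-0.93,0,0,0,-0.1],[0,0,-0.94,0,0,0,-0.1],[0,0,-0.93,0,0,0,-0.1],[0,0,-0.94,0.001,0,0.001,-0.1],[0,0.01,-0.93,0,0,0,-0.1]]
[[0,0,-0.93,0,0,0,-0.1],[0,0,-0.93,0,0,0,-0.1],[0,0,-0.93,0,0,0,-0.1],[0,0,-0.93,0,0,0,-0.1],[0,0,-0.93,0,0,0,-0.1],[0,0,-0.93,0,0,0,-0.1],[0,0,-0.93,0,0,0,-0.1],[0,0,-0.93,0,0,0,-0.1]]
[[0,0,-0.92,0,0,0,-0.1],[0,0,-0.93,0,0,0,-0.1],[0,0,-0.92,0,0,0,-0.1],[0,0,-0.93,0,0,0,-0.1],[0,0,-0.92,0,0,0,-0.1],[0,0,-0.93,0,0,0,-0.1],[0,0,-0.92,0,0,0,-0.1],[0,0,-0.93,0,0,0,-0.1]]
```

>>> {"api": "apply_moves", "payload": {"moves": [[0,0,-0.94,0,0,0,-0.1],[0,0,-0.94,0,0,0,-0.1],[0,0,-0.94,0,0,0,-0.1],[0,0,-0.94,0,0,0,-0.1],[0,0,-0.94,0,0,0,-0.1],[0,0,-0.94,0,0,0,-0.1],[0,0,-0.94,0,0,0,-0.1],[0,0,-0.94,0,0,0,-0.1]]}}

```text
clock: 27.22
tcp_pos: [0.6486, -0.0099, 0.1967]
orientation: [2.238, 1.848, 0.585]
contact_force: [-0.6, -0.3, -0.3]
grip_width: 0.0383
gripper_force: 0.0
```

>>> {"api": "apply_moves", "payload": {"moves": [[0,0,-0.94,0,0,0,-0.1],[0,0,-0.94,0,0,0,-0.1],[0,0,-0.94,0,0,0,-0.1],[0,0,-0.94,0,0,0,-0.1],[0,0,-0.94,0,0,0,-0.1],[0,0,-0.94,0,0,0,-0.1],[0,0,-0.94,0,0,0,-0.1],[0,0,-0.94,0,0,0,-0.1]]}}

```text
clock: 27.88
tcp_pos: [0.6486, -0.01, 0.1967]
orientation: [1.306, 2.467, 0.421]
contact_force: [-0.4, 0.7, 0.1]
grip_width: 0.0381
gripper_force: 0.0
```

>>> {"api": "apply_moves", "payload": {"moves": [[0,0,-0.93,0,0,0,-0.1],[0,0,-0.93,0,0,0,-0.1],[0,0,-0.93,0,0,0,-0.1],[0,0,-0.93,0,0,0,-0.1],[0,0,-0.93,0,0,0,-0.1],[0,0,-0.93,0,0,0,-0.1],[0,0,-0.93,0,0,0,-0.1],[0,0,-0.93,0,0,0,-0.1]]}}

```text
clock: 28.55
tcp_pos: [0.6486, -0.01, 0.1968]
orientation: [0.265, 2.712, 0.212]
contact_force: [-0.2, 0.1, -1.1]
grip_width: 0.0389
gripper_force: 0.0
```

```bash
python3 - <<'E'
from plan import *
show(); p,q=now()
plan([(*kp(151-132.5+179.5,72,u=17),8,-.1)])
E
```

```text
t 28.55 q [-0.41  0.32  0.46  2.02 -0.56  0.47  1.83] p [ 0.6486 -0.01    0.1968] x [-0.9    0.215 -0.38 ] z [ 0.409  0.109 -0.906] F [-0.2  0.1 -1.1] M [-0.09  0.47 -0.02] w 0.0389 gf 0.0
[[0,0,-0.92,0,0,0,-0.1],[0,0,-0.92,0,0,0,-0.1],[0,0,-0.92,0,0,0,-0.1],[0,0,-0.92,0,0,0,-0.1],[0,0,-0.92,0,0,0,-0.1],[0,0,-0.92,0,0,0,-0.1],[0,0,-0.92,0,0,0,-0.1],[0,0,-0.91,0,0.001,0,-0.1]]
```

>>> {"api": "apply_moves", "payload": {"moves": [[0,0,-0.92,0,0,0,-0.1],[0,0,-0.92,0,0,0,-0.1],[0,0,-0.92,0,0,0,-0.1],[0,0,-0.92,0,0,0,-0.1],[0,0,-0.92,0,0,0,-0.1],[0,0,-0.92,0,0,0,-0.1],[0,0,-0.92,0,0,0,-0.1],[0,0,-0.92,0,0,0,-0.1]]}}

```text
clock: 29.22
tcp_pos: [0.6486, -0.0101, 0.1967]
orientation: [-0.768, 2.594, -0.017]
contact_force: [-0.8, -0.5, 0.4]
grip_width: 0.0385
gripper_force: 0.0
```

```bash
python3 - <<'E'
from key import *
show(); p,q=now()
plan([(*kp(151-132.5+180,22,u=17),8,-.1)])
c=toyp(.02,0,.03)
cv2.imwrite("pics/k2.png",crop("side",proj(c,"side")[0],80,70,6,"",[([toyp(.017,0,.044),toyp(.017+.03*np.cos(np.radians(18.5)),.03*np.sin(np.radians(18.5)),.044)],(255,0,0))]))
E
```

```text
t 29.22 q [-0.25  0.3   0.26  2.01 -0.42  0.45  2.48] p [ 0.6486 -0.0101  0.1967] x [-0.753 -0.522 -0.402] z [ 0.409  0.109 -0.906] F [-0.8 -0.5  0.4] M [-0.12  0.45  0.01] w 0.0385 gf 0.0
[[0,0,-0.01,0,0,0.006,-0.1],[0,0,-0.01,0,0,0.006,-0.1],[0,0,-0.01,0,0,0.006,-0.1],[0,0,-0.01,0,0,0.006,-0.1],[0,0,-0.01,0,0,0.007,-0.1],[0,0,-0.01,0,0,0.006,-0.1],[0,0,-0.01,0,0,0.007,-0.1],[0,0,-0.01,0,0.001,0.006,-0.1]]
```

View pics/k2.png

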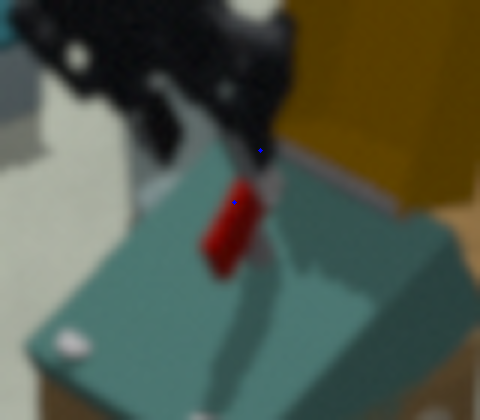

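The red wing now points down the slope ((210,265) in the crop), as expected after about 132° clockwise. The open fingers straddle the key line, so I descend and grip.

>>> {"api": "apply_moves", "payload": {"moves": [[0,0,0,0,0,0.006,-0.1],[0,0,0,0,0,0.006,-0.1],[0,0,0,0,0,0.006,-0.1],[0,0,0,0,0,0.006,-0.1],[0,0,0,0,0,0.007,-0.1],[0,0,0,0,0,0.006,-0.1],[0,0,0,0,0,0.007,-0.1],[0,0,0,0,0,0.006,-0.1]]}}

```text
clock: 29.93
tcp_pos: [0.6691, -0.0048, 0.1504]
orientation: [-0.761, 2.597, -0.015]
contact_force: [0.4, -0.3, 0.4]
grip_width: 0.0386
gripper_force: 0.0
```

>>> {"api": "apply_moves", "payload": {"moves": [[0,0,0,0,0,0,-0.4],[0,0,0,0,0,0,-0.6],[0,0,0,0,0,0,-1],[0,0,0,0,0,0,-1],[0,0,0,0,0,0,-1],[0,0,0,0,0,0,-1],[0,0,0,0,0,0,-1],[0,0,0,0,0,0,-1]]}}

```text
clock: 30.6
tcp_pos: [0.6683, -0.0045, 0.1511]
orientation: [-0.762, 2.597, -0.014]
contact_force: [-7.1, 3.4, -0.9]
grip_width: 0.0088
gripper_force: 103.1
```

```bash
python3 - <<'E'
from plan import *
show(); p,q=now(); print(np.degrees((kp(198.5,22)[1].inv()*q).as_rotvec()))
E
```

```text
t 30.6 q [-0.21  0.39  0.2   2.   -0.49  0.37  2.54] p [ 0.6683 -0.0045  0.1511] x [-0.756 -0.518 -0.402] z [ 0.407  0.109 -0.907] F [-7.1  3.4 -0.9] M [-0.05  1.45  0.17] w 0.0088 gf 103.1
[-0.03287971  0.05809544  0.73861104]
```

>>> {"api": "apply_moves", "payload": {"moves": [[0,0,0.95,0,0,0,-1],[0,0,0.95,0,0,0,-1],[0,0,0.95,0,0,0,-1],[0,0,0.95,0,0,0,-1],[0,0,0.95,0,0,0,-1],[0,0,0.95,0,0,0,-1],[0,0,0.95,0,0,0,-1],[0,0,0.95,0,0,0,-1]]}}

```text
clock: 31.27
tcp_pos: [0.6681, -0.0036, 0.1511]
orientation: [0.311, 2.711, 0.223]
contact_force: [-2.5, 2.3, 1.0]
grip_width: 0.0095
gripper_force: 103.5
```

>>> {"api": "apply_moves", "payload": {"moves": [[0,0,0.95,0,0,0,-1],[0,0,0.95,0,0,0,-1],[0,0,0.95,0,0,0,-1],[0,0,0.95,0,0,0,-1],[0,0,0.95,0,0,0,-1],[0,0,0.95,0,0,0,-1],[0,0,0.95,0,0,0,-1],[0,0,0.95,0,0,0,-1]]}}

```text
clock: 31.93
tcp_pos: [0.6684, -0.0029, 0.1513]
orientation: [1.371, 2.441, 0.435]
contact_force: [-3.4, 4.8, 1.8]
grip_width: 0.0086
gripper_force: 104.7
```

```bash
python3 - <<'E'
from plan import *
show(); p,q=now(); print(np.degrees((kp(198.5,22)[1].inv()*q).as_rotvec()))
E
```

```text
t 31.93 q [-0.52  0.45  0.61  2.02 -0.89  0.47  1.29] p [ 0.6684 -0.0029  0.1513] x [-0.496  0.861 -0.117] z [ 0.407  0.111 -0.907] F [-3.4  4.8  1.8] M [0.89 1.45 0.76] w 0.0086 gf 104.7
[-0.12704468  0.12498988 92.11927937]
```

>>> {"api": "apply_moves", "payload": {"moves": [[0,0,0.95,0,0,0,-1],[0,0,0.95,0,0,0,-1],[0,0,0.95,0,0,0,-1],[0,0,0.95,0,0,0,-1],[0,0,0.95,0,0,0,-1],[0,0,0.6,0,0,0,-1],[0,0,0.5,0,0,0,-1],[0,0,0.4,0,0,0,-1]]}}

```text
clock: 32.6
tcp_pos: [0.668, -0.0017, 0.1522]
orientation: [2.124, 1.96, 0.565]
contact_force: [-19.8, 1.9, 21.6]
grip_width: 0.0093
gripper_force: 356.4
```

```bash
python3 - <<'E'
from plan import *
show(); p,q=now(); print(np.degrees((kp(198.5,22)[1].inv()*q).as_rotvec()), telemetry.get_obs()["moment"]@q.apply([0,0,1]))
E
```

```text
t 32.6 q [-0.63  0.49  0.77  2.02 -1.02  0.53  0.76] p [ 0.668  -0.0017  0.1522] x [0.05  0.988 0.144] z [ 0.404  0.112 -0.908] F [-19.8   1.9  21.6] M [-2.56  1.52  8.13] w 0.0093 gf 356.4
[-9.14586302e-03  3.56879071e-01  1.28089066e+02] -8.246119953659196
```

The moment about the tool axis jumped to −8 N·m, so the key is against its stop. I ease off, release and retreat.

>>> {"api": "apply_moves", "payload": {"moves": [[0,0,-0.3,0,0,0,-1],[0,0,0,0,0,0,-1],[0,0,0,0,0,0,-0.1],[0,0,0,0,0,0,-0.1],[0,0,0,0,0,0,-0.1],[0,0,0,0,0,0,-0.1],[0,0,0,0,0,0,-0.1],[0,0,0,0,0,-0.01,-0.1]]}}

```text
clock: 33.27
tcp_pos: [0.6647, -0.0064, 0.1594]
orientation: [2.113, 1.962, 0.562]
contact_force: [-0.5, -0.3, 0.1]
grip_width: 0.0386
gripper_force: 0.0
```

>>> {"api": "apply_moves", "payload": {"moves": [[0,0,0,0,0,-0.02,-0.1],[0,0,0,0,0,-0.025,-0.1],[0,0,0,0,0,-0.03,-0.1],[0,0,0,0,0,-0.03,-0.1],[0,0,0,0,0,-0.03,-0.1],[0,0,0,0,0,-0.02,-0.1],[0,0,0,0,0,0,-0.1],[0,0,0,0,0,0,-0.1]]}}

```text
clock: 33.93
tcp_pos: [0.602, -0.0224, 0.3018]
orientation: [2.111, 1.962, 0.569]
contact_force: [-0.5, 1.3, -0.4]
grip_width: 0.0386
gripper_force: 0.0
```

```bash
python3 - <<'E'
from key import *
from h import fit, SPR
from bench import silhouettes
show()
for c in("side","top"): grab_frame(c)
for c in("side","top"):
  for t in("hood","spreader","key","bowl","mug","beaker","container"):
    print(c,t,[(round(d["p"],2),np.round(d["extent"]).tolist(),int(d["mask"].sum())) for d in silhouettes(t,c)][:1])
s=silhouettes("spreader","top")[0]["mask"].astype(np.float32)
p=fit([(SPR,"top",s)],[.43,.325,-.17]); print("spr",p)
k=[(c,d[0]["mask"].astype(np.float32)) for c in("side",) if (d:=silhouettes("key",c))]
# expected wing direction (red) after 263 deg: -29-263 = 68 deg
f=cv2.cvtColor(grab_frame("side"),cv2.COLOR_BGR2HSV); ctr=proj(toyp(.018,0,.036),"side")[0]
yy,xx=np.mgrid[:480,:640]; m=((f[...,0]<6)|(f[...,0]>174))&(f[...,1]>170)&(abs(xx-ctr[0])<16)&(abs(yy-ctr[1])<16)
y,x=np.nonzero(m); print("red centroid",x.mean(),y.mean(),m.sum())
for deg in(-29,40,55,68,80): print(deg,proj(toyp(.018+.014*np.cos(np.radians(deg)),.014*np.sin(np.radians(deg)),.034),"side")[0])
E
```

```text
t 33.93 q [-1.08  0.17  1.23  2.03 -0.49  0.7   0.36] p [ 0.602  -0.0224  0.3018] x [0.043 0.989 0.14 ] z [ 0.41   0.11  -0.905] F [-0.5  1.3 -0.4] M [-0.19  0.46 -0.02] w 0.0386 gf 0.0
side hood [(0.42, [365.0, 195.0, 44.0, 56.0], 1893)]
side spreader [(0.83, [229.0, 232.0, 55.0, 17.0], 406)]
side key [(0.7, [343.0, 221.0, 16.0, 15.0], 148)]
side bowl [(0.71, [425.0, 302.0, 47.0, 39.0], 1415)]
side mug [(0.91, [440.0, 346.0, 43.0, 46.0], 1443)]
side beaker [(0.67, [331.0, 204.0, 20.0, 32.0], 484)]
side container [(0.96, [287.0, 195.0, 42.0, 36.0], 1077)]
top hood [(0.62, [319.0, 164.0, 51.0, 59.0], 2128)]
top spreader [(0.8, [212.0, 308.0, 9.0, 76.0], 626)]
top key [(0.41, [332.0, 208.0, 14.0, 14.0], 86)]
top bowl [(0.93, [440.0, 181.0, 46.0, 45.0], 1654)]
top mug [(0.72, [494.0, 201.0, 50.0, 34.0], 960)]
top beaker [(0.55, [240.0, 183.0, 26.0, 32.0], 740)]
top container [(0.84, [174.0, 214.0, 64.0, 50.0], 2121)]
spr (array([ 0.42965029,  0.32495509, -0.08491135]), np.float64(0.08986705541610718))
red centroid 337.0 218.41463414634146 41
-29 [345.5396817  218.02007424]
40 [341.1100961  216.17173663]
55 [339.84087689 216.50815999]
68 [338.79523037 217.00220084]
80 [337.92285926 217.60288723]
```

```bash
python3 -c "
from bench import order
print(order.hand_in())"
```

```text
the job is handed in; nothing more can be done
None
```

The job is handed in at about 34 s of the 72 s, with no verdict returned: the hood is tipped right back, the spreader lies flat and released in the tray, the key is wound to its stop in two part turns of about 130° with a fresh grip between, and I saw no tableware moved.

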